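# Weigh down the pocket and strip patterns

## Task

Weigh down the tailor's card patterns for marking: stand the round weight upright on the left cross (as seen from the robot) of the pocket card and then press the wooden knob firmly home on its tapered spigot, with a push of about 12 N, so that friction holds it. Stand the square block weight on the pocket card's other cross, to the right of the round one, and lay the bar weight along the line of the strip card, on its middle. Leave the triangular card bare, and leave the thread spool and the pin tin where they are.

Things in the scene. Friction and masses are not known exactly. Their poses are not given: they have to be found in the camera images.
- pocket_card: Brown card pattern of a pocket, fixed to the table: 160 mm wide (its y axis, +y to the robot's left), 100 mm deep (its x axis, pointing away from the robot), 3 mm thick, with two rounded corners on the far side. Origin at the centre of its underside. Two white chalk crosses with 40 mm arms are marked on it at y = +42 mm (left) and y = -42 mm (right), both at x = 0. It turns by up to 0.3 rad from straight and may be any of three cards in a row.
- strip_card: Brown card strip, fixed to the table: 160 mm long (its y axis), 56 mm wide (its x axis), 3 mm thick, with a white chalk line 146 mm long along the middle and a short tick across its centre. It lies crosswise before the robot, up to 0.3 rad off. Origin at the centre of its underside.
- triangle_card: Brown triangular card with 121 mm sides, 3 mm thick, fixed, with one chalk cross. Origin at the centre of its underside. Nothing goes on it.
- round_weight: Dark steel round weight, 56 mm diameter, 30 mm high, about 0.5 kg, standing on the table, with a bright upright tapered spigot on its top centre: 20 mm diameter at its foot, 9 mm at its tip, 26 mm high (tip 56 mm above the underside). Origin at the centre of its underside, z up.
- knob: Pale wooden knob, 48 mm high, 30 g, upright: round head 36 mm wide from 28 to 48 mm height over a waisted skirt (36 mm foot, 24 mm waist). Tapered bore in its underside, 20 mm at the mouth, 28 mm deep. Origin: centre of underside, z up. On the spigot it stops about 1 mm above the weight's flat top; the fit is stiff (under 0.5 mm more when pressed). Wedge it with a push kept over 6 N for 0.1 s.
- block_weight: Dark steel square block weight, 44 x 44 mm, 34 mm high, about 0.45 kg, sides along its x and y axes, z up. Origin at the centre of its underside.
- bar_weight: Dark steel bar weight, 110 mm long (its x axis), 28 mm wide (y), 26 mm high, about 0.55 kg. Origin at the centre of its underside. It starts with its length pointing roughly away from the robot, up to 0.35 rad off.
- spool: Wooden thread spool, 32 mm diameter, 42 mm high, wound in grey, standing upright among the weights. Origin at the centre of its underside. It is not part of the job; leave it where it stands.
- pin_tin: Flat round metal tin, 56 mm diameter, 20 mm high, bare metal with no spigot. Origin at the centre of its underside. It is not part of the job; leave it where it stands.
Not all that is in view belongs to the job. Leave any green or pink look-alike of the knob alone.

How it is judged:
By the outcome, as a careful person would: the job done as asked, in the order asked, and still so for the second after the job is handed in, with the robot touching nothing.
It also fails if it takes over 106 s, if anything falls off the work surface, if the arm or the gripper's body presses on something with over 40 N, if the wrist force passes 120 N, or if a joint passes its speed limit or range.

## Robot

A 6-joint arm with a two-finger parallel gripper is mounted at the origin on the work surface. World frame = base frame: x ahead of the robot, y to its left, z up, the work surface at z = 0. Lengths are in m, angles in rad, forces in N, time in s.
With the tool pointing down it reaches from about 0.25 to 0.725 m from the base axis. Payload 4 kg.
Tool frame: the origin (TCP) lies at the centre of the arm's flange, where the gripper is bolted on; the fingertips stand 173 mm ahead of it and the grasp point (between the pads) lies 155 mm ahead of it; x points along the fingers, z is the direction in which the jaws open and shut, and the axes are right-handed (so a half turn about x gives the same grasp; the last joint's range is limited). The gripper opens to 85 mm and grips with 20 to 120 N. Pads are 22 mm wide; open, the fingers measure 114 mm over their backs; the gripper's body (76 mm by 85 mm) begins 54 mm behind the grasp point. The pads swing forward as they close: fully open they stand 13 mm farther back than shut.
Start: joints at [-1.196, 0.241, 0.005, 1.335, 0, 1.571], TCP at [0.183, -0.465, 0.405] pointing down, gripper open.
Joint ranges: [-2.72, 2.72], [-1.05, 1.87], [-1.09, 1.28], [-1.99, 2.15], [-1.42, 1.44], [-3.14, 3.14]. Speed limits (rad/s): [2.79, 2.79, 3.14, 3.14, 3.14, 3.14].

## Interface

Orientations are given as a unit quaternion [x, y, z, w].
In Python, from workcell import bot gives the robot as it stands.
- The arm moves only by the tool arm_command, never from a script. Its argument "moves" is one flat list of numbers, 7 for each row, row after row: the shift along the tool's x, y, z in m, then the turn, a rotation vector about the tool's x, y, z in rad, then the closure, from -1 (fully open) to 1 (shut). A call has 1 to 20 rows; each row shifts and turns the pose as measured when the row begins, along the tool's axes as they then stand; what a row does not reach is not made up. A row lasts 1/12 s, in which the tool goes at most 41.7 mm and 7.16 degrees, less where a joint would pass 70% of its speed; a pose out of reach is approached as far as the arm can. A call with a gripper value outside its range is refused whole. The fingers move at their own pace and stop on an object; the grip force is fixed at half the most. Time passes only in rows, so rows that do not move let the fingers close. It gives the time, the measured TCP pose, the force and the opening at its end, in the units of the state.
- bot.get_obs(): the state, without advancing time (a new reading comes with each control period).
- bot.camera(name): name is "scene" or "top" or "wrist"; returns the picture (480x640x3 uint8, red, green, blue); there is no depth.
- bot.get_calibration(name): a dict with "mtx" (3x3 intrinsics, pixels), "dist" ([k1, k2, p1, p2, k3] as OpenCV has them; the pictures are not rectified), "world_from_camera" (4x4, takes a point from camera to world coordinates); the wrist camera has in their place "mount" (4x4, takes a point from camera to tool coordinates, whose origin is the TCP and whose axes are the tool frame's). Camera axes: x right, y up, looking along -z (the intrinsics and any distortion apply to the point x, -y, -z); pixel columns grow to the right and rows downward; lengths in m; the calibration is good to about 2 mm. A picture is of the moment at which its call begins: read the wrist's pose just before it. get_calibration takes no time and is no camera call.
- bot.job_done(): hands the job in, once; it reports no verdict.
The state is a dict: "clock": time; "joint_pos": joint angles; "joint_vel": joint speeds; "tau": joint torques, N m; "eef_pos": TCP position; "tool_rot": TCP orientation; "ft_force": force on the tool from outside, world axes, zero at the start; "ft_torque": the same for the moment, N m; "grip_width": finger opening in m.
Only numpy, scipy, OpenCV 4.12 (cv2) and the standard library are available. Lean on these libraries where they do the work, as an engineer would, in place of code of your own. Each camera call takes 0.05 s, during which the arm holds its last target.

## Working session

There is one attempt and no reset: what is moved stays moved. The work goes in short steps, Python scripts to look and compute and a tool call to move; the robot and the scene stay as the last step left them, time stands still between calls to the robot, and variables do not carry over. Pictures are saved under pics/ and viewed, and the job is handed in when it is done.

Besides the shell and the picture viewer there is one more tool, called after "Emit:" as a command line: name --argument value ..., lists and objects as JSON in quotes. arm_command: Moves the arm, as the interface text tells. Its arguments: {"type":"object","properties":{"moves":{"type":"array"}},"required":["moves"]}

```bash
ls -la; mkdir -p pics
python3 - <<'E'
from workcell import bot
import cv2,numpy as np
np.set_printoptions(precision=4,suppress=True)
print(bot.get_obs())
for n in ["scene","top","wrist"]:
    c=bot.get_calibration(n)
    print(n,c)
    cv2.imwrite(f"pics/{n}0.png",bot.camera(n)[:,:,::-1])
E
```

```text
total 12
drwxr-xr-x  3 agent agent 4096 Dec  7 14:24 .
drwxr-xr-x 23 root  root  4096 Dec  7 14:24 ..
drwxr-xr-x  2 agent agent 4096 Dec  7 14:24 pics
{'clock': 0.0, 'joint_pos': array([-1.196 ,  0.2414,  0.0037,  1.3352,  0.    ,  1.5708]), 'joint_vel': array([ 0.0002, -0.0019, -0.0001,  0.0001, -0.0002,  0.0018]), 'tau': array([  0.0014, -37.2321,  25.2406,   0.0171,   0.0003,  -0.    ]), 'eef_pos': array([ 0.1829, -0.465 ,  0.4038]), 'tool_rot': array([ 0.3985,  0.585 , -0.3977,  0.5838]), 'ft_force': array([ 1.0115,  0.2365, -0.4328]), 'ft_torque': array([-0.0009,  0.0289, -0.0089]), 'grip_width': 0.08557353924377593}
scene {'mtx': array([[532.0283,   0.    , 312.6775],
       [  0.    , 532.0283, 235.684 ],
       [  0.    ,   0.    ,   1.    ]]), 'dist': array([-0.0532,  0.    ,  0.    ,  0.    ,  0.    ]), 'world_from_camera': array([[ 0.7316, -0.3871,  0.5612,  1.1132],
       [ 0.6817,  0.4282, -0.5932, -0.7101],
       [-0.0106,  0.8166,  0.5772,  0.6549],
       [ 0.    ,  0.    ,  0.    ,  1.    ]])}
top {'mtx': array([[502.8289,   0.    , 316.8282],
       [  0.    , 502.8289, 236.3498],
       [  0.    ,   0.    ,   1.    ]]), 'dist': array([-0.0207,  0.    ,  0.    ,  0.    ,  0.    ]), 'world_from_camera': array([[-0.0169,  0.99  , -0.14  ,  0.3337],
       [-0.9998, -0.0187, -0.012 , -0.0567],
       [-0.0145,  0.1398,  0.9901,  1.107 ],
       [ 0.    ,  0.    ,  0.    ,  1.    ]])}
wrist {'mtx': array([[338.3844,   0.    , 320.0477],
       [  0.    , 338.3844, 240.8034],
       [  0.    ,   0.    ,   1.    ]]), 'dist': array([-0.0255,  0.    ,  0.    ,  0.    ,  0.    ]), 'mount': array([[-0.0008,  0.291 , -0.9567,  0.0309],
       [ 0.    ,  0.9567,  0.291 ,  0.0748],
       [ 1.    ,  0.0002, -0.0008, -0.0022],
       [ 0.    ,  0.    ,  0.    ,  1.    ]])}
```

View pics/top0.png

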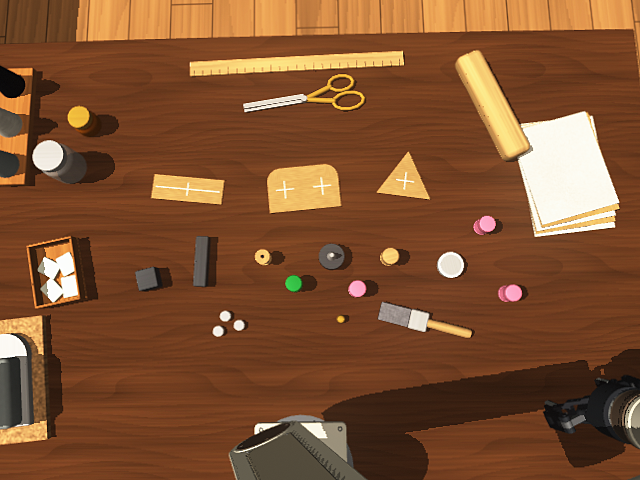

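View pics/scene0.png

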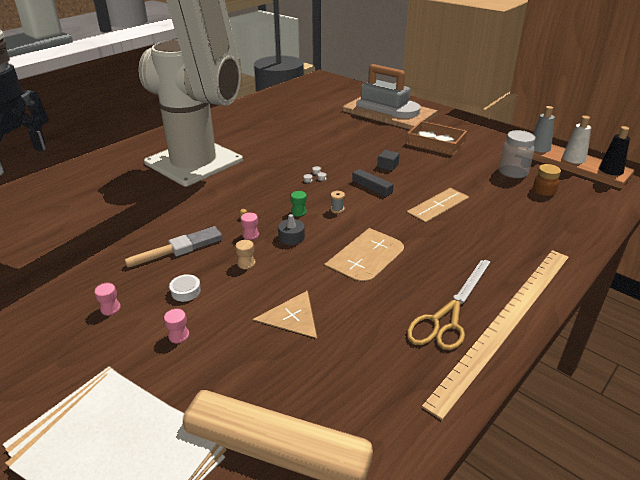

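View pics/wrist0.png

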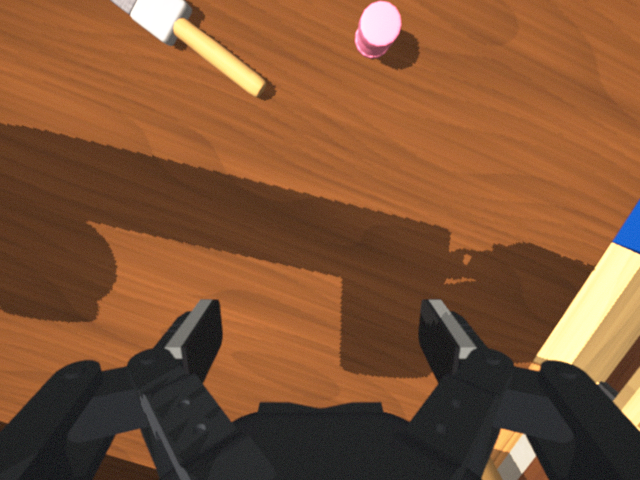

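The top view shows these positions, in pixels:
- **Cards:** strip (188,189), pocket (303,188) with crosses at (285,190) and (322,186), triangle (404,181).
- **Weights:** round weight with spigot (332,256), block (148,279), bar (202,261).
- **Left alone:** spool (263,257) and pin tin (451,264).
- **Knob candidates:** pale (390,257), green (293,283), pink (357,288), (486,225) and (512,293). I choose the pale one.
- **Round weight candidates:** round weight (332,256) and pin tin (451,264). I choose the one with the spigot.

```bash
cat > h.py <<'E'
import numpy as np, cv2
from scipy.spatial.transform import Rotation as R
np.set_printoptions(precision=4,suppress=True)
def cam(bot,name,obs=None):
    c=bot.get_calibration(name)
    if name=="wrist":
        T=np.eye(4);T[:3,:3]=R.from_quat(obs['tool_rot']).as_matrix();T[:3,3]=obs['eef_pos']
        W=T@c['mount']
    else: W=c['world_from_camera']
    return c['mtx'],c['dist'],W
def back(C,uv,z):
    K,D,W=C
    p=cv2.undistortPoints(np.array(uv,float).reshape(-1,1,2),K,D).reshape(-1,2)
    d=np.c_[p[:,0],-p[:,1],-np.ones(len(p))]@W[:3,:3].T
    o=W[:3,3]; t=(z-o[2])/d[:,2]
    return o+d*t[:,None]
def proj(C,P):
    K,D,W=C
    q=(np.array(P,float).reshape(-1,3)-W[:3,3])@W[:3,:3]
    q=q*[1,-1,-1]
    return cv2.projectPoints(q.reshape(-1,1,3),np.zeros(3),np.zeros(3),K,D)[0].reshape(-1,2)
def yaw(obs):
    M=R.from_quat(obs['tool_rot']).as_matrix()
    return np.arctan2(M[1,2],M[0,2])
def target(obs,xyz,psi):
    """tool-frame shift and rotvec to reach pos with tool down and jaw axis yaw psi"""
    M=R.from_quat(obs['tool_rot']).as_matrix()
    z=np.array([np.cos(psi),np.sin(psi),0]);x=np.array([0,0,-1.]);y=np.cross(z,x)
    G=np.c_[x,y,z]
    return M.T@(np.array(xyz)-obs['eef_pos']), R.from_matrix(M.T@G).as_rotvec()
E
python3 - <<'E'
from h import *
from workcell import bot
o=bot.get_obs();C=cam(bot,"top")
print("yaw",yaw(o))
for n,uv,z in [("strip",(188,189.5),.003),("crossL",(285,190),.003),("crossR",(322,186),.003),("tri",(404,181),.003),("round",(332,258),.03),("knob",(390,256),.048),("spool",(263,256.5),.042),("block",(148,279),.034),("barfar",(202,238),.026),("barnear",(201,286),.026),("green",(293,283),.04),("pink",(357,288),.04),("tin",(451,264),.02)]:
    print(n,back(C,[uv],z)[0])
im=cv2.imread("pics/top0.png")
cv2.imwrite("pics/topcrop.png",cv2.resize(im[140:310,130:480],None,fx=2.28,fy=2.28,interpolation=cv2.INTER_CUBIC))
E
```

```text
yaw -1.1960263953748989
strip [0.6022 0.2459 0.003 ]
crossL [0.5964 0.0265 0.003 ]
crossR [ 0.6039 -0.0569  0.003 ]
tri [ 0.6117 -0.2415  0.003 ]
round [ 0.4383 -0.0755  0.03  ]
knob [ 0.4386 -0.1977  0.048 ]
spool [0.4431 0.0716 0.042 ]
block [0.3998 0.32   0.034 ]
barfar [0.4876 0.2068 0.026 ]
barnear [0.3834 0.2074 0.026 ]
green [0.3857 0.0083 0.04  ]
pink [ 0.3728 -0.1267  0.04  ]
tin [ 0.4215 -0.3325  0.02  ]
```

View pics/topcrop.png

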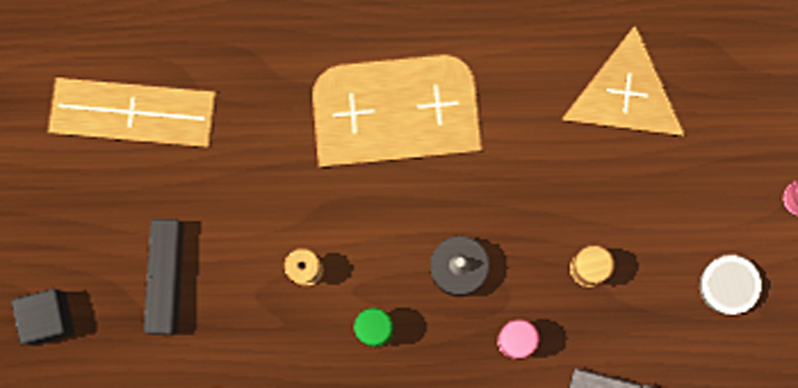

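Run:
```python
from h import *
from workcell import bot
o=bot.get_obs()
for psi in (-1.57,-1.196): print(target(o,(.46,-.02,.40),psi))
```

```text
(array([ 0.0045,  0.4208, -0.3128]), array([ 0.374 , -0.0016,  0.0003]))
(array([ 0.0045,  0.4208, -0.3128]), array([-0.    , -0.0016,  0.    ]))
```

Emit:
arm_command --moves '[0,0.03,-0.0224,0,0,0,-1,0,0.03,-0.0224,0,0,0,-1,0,0.03,-0.0224,0,0,0,-1,0,0.03,-0.0224,0,0,0,-1,0,0.03,-0.0224,0,0,0,-1,0,0.03,-0.0224,0,0,0,-1,0,0.03,-0.0224,0,0,0,-1,0,0.03,-0.0224,0,0,0,-1,0,0.03,-0.0224,0,0,0,-1,0,0.03,-0.0224,0,0,0,-1,0,0.03,-0.0224,0,0,0,-1,0,0.03,-0.0224,0,0,0,-1,0,0.03,-0.0224,0,0,0,-1,0,0.03,-0.0224,0,0,0,-1]'

```text
clock: 1.32
eef_pos: [0.4678, -0.0068, 0.4]
tool_rot: [0.403, 0.582, -0.403, 0.579]
ft_force: [1.1, 0.1, 0.5]
grip_width: 0.0852
```

Run:
```python
from h import *
from workcell import bot
o=bot.get_obs();print(o['joint_pos'],o['eef_pos'],yaw(o),o['clock'])
im=bot.camera("wrist");cv2.imwrite("pics/w1.png",im[:,:,::-1]);np.savez("w1.npz",**{k:o[k] for k in('eef_pos','tool_rot')})
print(target(o,(.46,-.02,.40),-1.57))
```

```text
[-0.0151  0.181  -0.0831  1.3106  0.0017  2.7692] [ 0.4678 -0.0068  0.4   ] -1.2134943901352953 1.3167
(array([ 0.    , -0.0119,  0.0096]), array([ 0.3565, -0.0024,  0.0035]))
```

View pics/w1.png

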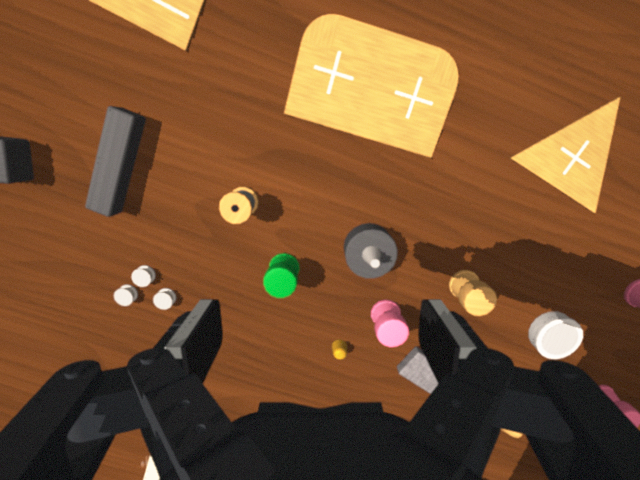

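Wrist view: pocket crosses at (334,72) and (413,97), round weight (371,250), pale knob (473,292), and the bar near (115,160). Next I'll measure the crosses accurately and overlay the models.

```bash
cat >> h.py <<'E'
def cross(im,C,uv,r,z=.003):
    """centroid fit of white cross near uv (BGR im): subpixel by symmetric box of white mask"""
    u,v=map(int,uv);s=im[v-r:v+r+1,u-r:u+r+1].astype(int)
    m=((s.min(2)>0.72*s.max(2))&(s.max(2)>150)).astype(np.uint8)
    n,l,st,ce=cv2.connectedComponentsWithStats(m)
    k=1+np.argmax(st[1:,4]); ys,xs=np.where(l==k)
    pts=np.c_[xs+u-r,ys+v-r].astype(float)
    return pts, back(C,pts,z)
def ring(r,z,c,n=72):
    a=np.linspace(0,2*np.pi,n,endpoint=False)
    return np.c_[c[0]+r*np.cos(a),c[1]+r*np.sin(a),np.full(n,z)]
def rect(lx,ly,z,c,a):
    p=np.array([[1,1],[-1,1],[-1,-1],[1,-1]])*[lx/2,ly/2]
    M=np.array([[np.cos(a),-np.sin(a)],[np.sin(a),np.cos(a)]])
    return np.c_[p@M.T+np.array(c[:2]),np.full(4,z)]
def draw(im,C,P,col):
    q=proj(C,P);cv2.polylines(im,[np.round(q*8).astype(np.int32)],True,col,1,cv2.LINE_AA,3)
E
cat > m1.py <<'E'
from h import *
from workcell import bot
d=dict(np.load("w1.npz"))
Cw=cam(bot,"wrist",d);Ct=cam(bot,"top")
iw=cv2.imread("pics/w1.png");it=cv2.imread("pics/top0.png")
for n,C,im,L,r in (("w",Cw,iw,[(334,72),(413,97),(575,157)],24),("t",Ct,it,[(285,190),(322,186),(404,181)],12)):
    for uv in L:
        p,P=cross(im,C,uv,r)
        print(n,len(p),P.mean(0),(P.max(0)+P.min(0))/2,np.ptp(P,axis=0))
K=(0,0,255);G=(255,255,0)
for C,im,f in ((Cw,iw,"w1o"),(Ct,it,"t0o")):
    draw(im,C,ring(.028,.03,(.4383,-.0755)),G);draw(im,C,ring(.028,0.,(.4383,-.0755)),G)
    draw(im,C,ring(.018,.048,(.4386,-.1977)),K);draw(im,C,ring(.018,0.,(.4386,-.1977)),K)
    draw(im,C,rect(.044,.044,.034,(.3998,.32),0.2),G)
    draw(im,C,rect(.11,.028,.026,(.4355,.2071),0),G)
    draw(im,C,rect(.056,.16,.003,(.602,.246),-.1),G)
    draw(im,C,rect(.1,.16,.003,(.600,-.015),.09),G)
    if f=="t0o": im=cv2.resize(im[140:310,130:480],None,fx=2.28,fy=2.28)
    cv2.imwrite(f"pics/{f}.png",im)
E
python3 m1.py
```

```text
w 332 [0.5989 0.0313 0.003 ] [0.5989 0.0312 0.003 ] [0.04   0.0399 0.    ]
w 301 [ 0.6057 -0.0523  0.003 ] [ 0.6055 -0.0526  0.003 ] [0.0401 0.04   0.    ]
w 257 [ 0.6141 -0.2392  0.003 ] [ 0.6139 -0.2395  0.003 ] [0.0399 0.0395 0.    ]
t 53 [0.5987 0.0274 0.003 ] [0.5988 0.0276 0.003 ] [0.037  0.0383 0.    ]
t 49 [ 0.6048 -0.0552  0.003 ] [ 0.604  -0.0558  0.003 ] [0.037  0.0383 0.    ]
t 51 [ 0.6139 -0.243   0.003 ] [ 0.6129 -0.2427  0.003 ] [0.0392 0.038  0.    ]
```

View pics/w1o.png

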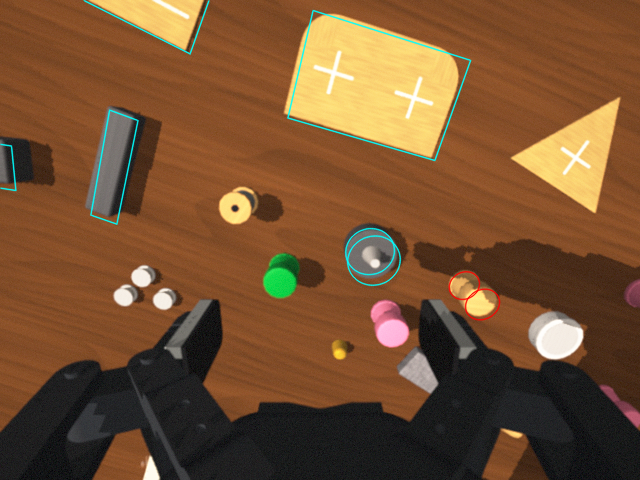

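View pics/t0o.png

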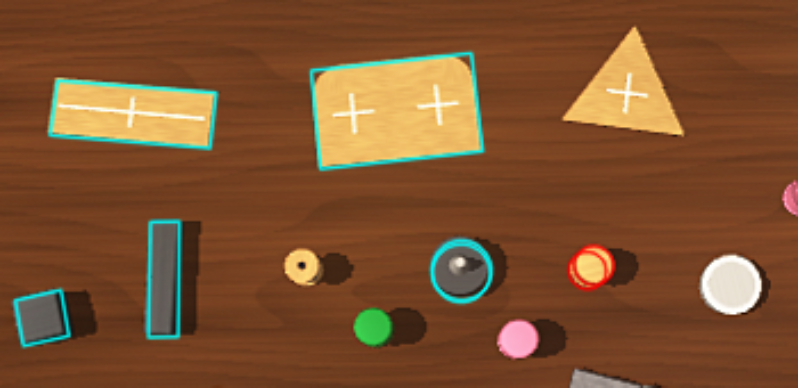

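```bash
cat >> h.py <<'E'
from scipy.optimize import minimize
def model(n,p):
    x,y=p[:2];a=p[2] if len(p)>2 else 0
    if n=="round": return np.r_[ring(.028,0,p),ring(.028,.03,p),ring(.0045,.056,p)]
    if n=="knob": return np.r_[ring(.018,0,p),ring(.018,.028,p),ring(.018,.048,p)]
    if n=="block": return np.r_[rect(.044,.044,0,p,a),rect(.044,.044,.034,p,a)]
    if n=="bar": return np.r_[rect(.11,.028,0,p,a),rect(.11,.028,.026,p,a)]
def hull(C,P,sh,S=8):
    q=proj(C,P).astype(np.float32);h=cv2.convexHull(q).reshape(-1,2)
    m=np.zeros(sh,np.uint8);k=np.zeros((sh[0]*4,sh[1]*4),np.uint8)
    cv2.fillPoly(k,[np.round((h*4+1.5)*16).astype(np.int32)],255,shift=4)
    return cv2.resize(k,(sh[1],sh[0]),interpolation=cv2.INTER_AREA)/255.
def maskof(im,n):
    hsv=cv2.cvtColor(im,cv2.COLOR_BGR2HSV)
    if n=="knob": m=(hsv[...,1]<170)&(hsv[...,2]>130)
    else: m=(hsv[...,1]<75)&(hsv[...,2]<190)
    return m.astype(np.uint8)
def fit(im,C,n,p0,dz=0,pad=12):
    q=proj(C,model(n,p0)+[0,0,dz]);lo=np.maximum(q.min(0)-pad,0).astype(int);hi=(q.max(0)+pad).astype(int)
    sub=im[lo[1]:hi[1],lo[0]:hi[0]]
    m=maskof(sub,n)
    if n!="knob": m=cv2.morphologyEx(m,cv2.MORPH_CLOSE,np.ones((5,5),np.uint8))
    nn,l,st,_=cv2.connectedComponentsWithStats(m)
    m=(l==1+np.argmax(st[1:,4])).astype(float)
    K=C[0].copy();K[0,2]-=lo[0];K[1,2]-=lo[1];C2=(K,C[1],C[2])
    sc=np.array([.001,.001,.03])[:len(p0)]
    def f(d):
        h=hull(C2,model(n,np.array(p0)+d*sc)+[0,0,dz],m.shape)
        return 1-np.minimum(h,m).sum()/np.maximum(h,m).sum()
    best=None
    s=minimize(f,np.zeros(len(p0)),method="Nelder-Mead",options=dict(initial_simplex=np.vstack([np.zeros(len(p0)),4*np.eye(len(p0))]),xatol=.02,fatol=1e-5))
    return np.array(p0)+s.x*sc,1-s.fun
E
python3 - <<'E'
from h import *
from workcell import bot
d=dict(np.load("w1.npz"))
Cw=cam(bot,"wrist",d);Ct=cam(bot,"top")
iw=cv2.imread("pics/w1.png");it=cv2.imread("pics/top0.png")
for n,p in (("round",(.440,-.0735)),("knob",(.4386,-.196)),("bar",(.436,.21,0.)),("block",(.4,.32,.2))):
    if n!="block": print(n,"w",*fit(iw,Cw,n,p))
    print(n,"t",*fit(it,Ct,n,p))
E
```

```text
round w [ 0.4442 -0.0703] 0.8688671002501693
round t [ 0.4433 -0.0741] 0.9131377568864454
knob w [ 0.4395 -0.1951] 0.8425174914039798
knob t [ 0.4399 -0.1981] 0.9136311032734488
bar w [ 0.4386  0.213  -0.0562] 0.887126474566826
bar t [ 0.4391  0.2116 -0.0224] 0.8368387539184952
block t [0.4015 0.3246 0.1632] 0.8868473185227113
```

Run:
```python
from h import *
from workcell import bot
o=bot.get_obs();print(target(o,(.4438,-.072,.25),-1.2))
```

```text
(array([ 0.1493, -0.0506,  0.0566]), array([-0.0072, -0.0064, -0.0022]))
```

Emit:
arm_command --moves '[0.03,-0.0101,0.0113,0,0,0,-1,0.03,-0.0101,0.0113,0,0,0,-1,0.03,-0.0101,0.0113,0,0,0,-1,0.03,-0.0101,0.0113,0,0,0,-1,0.03,-0.0101,0.0113,0,0,0,-1,0,0,0,0,0,0,-1]'

```text
clock: 1.87
eef_pos: [0.4475, -0.0679, 0.2448]
tool_rot: [0.4, 0.585, -0.393, 0.586]
ft_force: [-1.6, -0.1, -0.4]
grip_width: 0.0852
```

```bash
cat > look.py <<'E'
import sys
from h import *
from workcell import bot
def look(name):
    o=bot.get_obs();im=bot.camera("wrist")[:,:,::-1].copy();cv2.imwrite(f"pics/{name}.png",im)
    np.savez(name+".npz",eef_pos=o['eef_pos'],tool_rot=o['tool_rot'])
    print("pos",o['eef_pos'],"yaw",round(yaw(o),4),"F",o['ft_force'],"w",round(o['grip_width'],4),"t",round(o['clock'],2),"q6",round(o['joint_pos'][5],3))
    return o,im,cam(bot,"wrist",o)
E
python3 - <<'E'
from look import *
o,im,C=look("w2")
p,s=fit(im,C,"round",(.4435,-.072));print(p,s)
draw(im,C,ring(.028,.03,p),(255,255,0));draw(im,C,ring(.028,0,p),(255,255,0));cv2.imwrite("pics/w2o.png",im)
E
```

```text
pos [ 0.4475 -0.0679  0.2448] yaw -1.1899 F [-1.6421 -0.0584 -0.353 ] w 0.0852 t 1.87 q6 2.608
[ 0.4436 -0.0701] 0.9000045161995026
```

View pics/w2o.png

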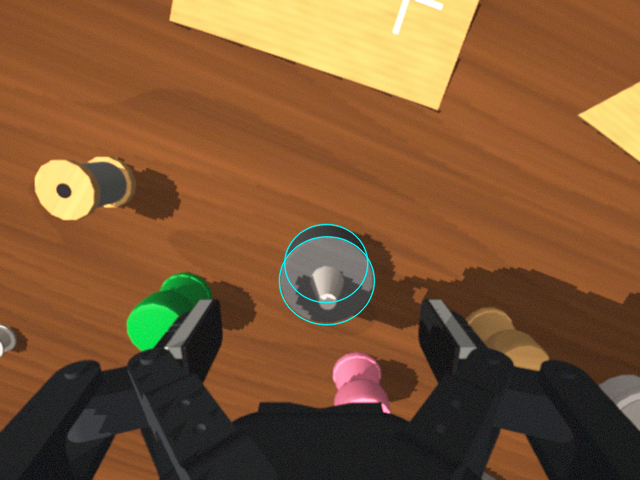

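```bash
cat > t.py <<'E'
import sys
from h import *
from workcell import bot
o=bot.get_obs()
a=list(map(float,sys.argv[1:]))
s,r=target(o,a[:3],a[3]);print("pos",o['eef_pos'],"yaw",round(yaw(o),4),"F",o['ft_force']);print("shift",s,"|",round(np.linalg.norm(s),4),"turn",r)
E
python3 t.py .4437 -.0712 .173 -1.2
```

```text
pos [ 0.4488 -0.0674  0.2471] yaw -1.1898 F [0.5828 0.249  0.4316]
shift [ 0.074  -0.0071  0.002 ] | 0.0744 turn [ 0.0102 -0.0041 -0.0129]
```

Emit:
arm_command --moves '[0.01,-0.007,0.002,0.01,-0.004,-0.013,-1,0.02,0,0,0,0,0,-1,0.02,0,0,0,0,0,-1,0,0,0,0,0,0,-1]'

```text
clock: 2.25
eef_pos: [0.4474, -0.0719, 0.2018]
tool_rot: [0.401, 0.58, -0.398, 0.587]
ft_force: [-1.2, 1.1, -0.2]
grip_width: 0.0854
```

```bash
python3 t.py .4437 -.0712 .173 -1.2
```

```text
pos [ 0.4474 -0.0719  0.2018] yaw -1.2008 F [-1.1681  1.0551 -0.2368]
shift [ 0.0287 -0.0035 -0.0021] | 0.029 turn [-0.0008  0.0041 -0.0096]
```

Emit:
arm_command --moves '[0.005,-0.0035,-0.002,0,0.004,-0.009,-1,0.012,0,0,0,0,0,-1,0.012,0,0,0,0,0,-1,0,0,0,0,0,0,-1,0,0,0,0,0,0,-1]'

```text
clock: 2.67
eef_pos: [0.4485, -0.0703, 0.1799]
tool_rot: [0.401, 0.58, -0.397, 0.588]
ft_force: [0.1, -0.2, -0.1]
grip_width: 0.0852
```

```bash
python3 t.py .4437 -.0712 .173 -1.2
```

```text
pos [ 0.4485 -0.0703  0.1799] yaw -1.1984 F [ 0.0656 -0.2451 -0.1061]
shift [ 0.0068 -0.0048 -0.0009] | 0.0084 turn [ 0.0016  0.005  -0.0109]
```

Emit:
arm_command --moves '[0,-0.005,-0.001,0.002,0.005,-0.011,-1,0,0,0,0,0,0,-1]'

```text
clock: 2.83
eef_pos: [0.4442, -0.0711, 0.1822]
tool_rot: [0.399, 0.583, -0.399, 0.584]
ft_force: [-1.1, 0.9, -0.5]
grip_width: 0.0855
```

```bash
python3 t.py .4437 -.0712 .173 -1.2
```

```text
pos [ 0.4442 -0.0711  0.1822] yaw -1.1998 F [-1.0973  0.8853 -0.5389]
shift [ 0.0092 -0.0005 -0.    ] | 0.0093 turn [ 0.0002  0.0011 -0.0016]
```

Emit:
arm_command --moves '[0.009,0,0,0,0,0,-1,0,0,0,0,0,0,-1]'

```text
clock: 3.0
eef_pos: [0.445, -0.0712, 0.1746]
tool_rot: [0.4, 0.582, -0.398, 0.585]
ft_force: [-0.1, 0.1, -0.2]
grip_width: 0.0853
```

```bash
python3 t.py .4437 -.0712 .173 -1.2
```

```text
pos [ 0.445  -0.0712  0.1746] yaw -1.1999 F [-0.1233  0.1196 -0.1962]
shift [ 0.0016 -0.0012 -0.0004] | 0.0021 turn [ 0.0001  0.0029 -0.005 ]
```

Emit:
arm_command --moves '[0.001,-0.001,0,0,0.003,-0.005,1,0,0,0,0,0,0,1,0,0,0,0,0,0,1,0,0,0,0,0,0,1,0,0,0,0,0,0,1,0,0,0,0,0,0,1,0,0,0,0,0,0,1,0,0,0,0,0,0,1]'

```text
clock: 3.67
eef_pos: [0.4443, -0.0719, 0.1741]
tool_rot: [0.399, 0.583, -0.399, 0.584]
ft_force: [0.4, -0.1, 0.7]
grip_width: 0.0544
```

```bash
python3 t.py .4437 -.0712 .173 -1.2
python3 - <<'E'
from look import *
o,im,C=look("w3")
E
```

```text
pos [ 0.4443 -0.0719  0.1741] yaw -1.2002 F [ 0.3806 -0.0892  0.6802]
shift [ 0.0011 -0.0003 -0.0009] | 0.0014 turn [-0.0002  0.0004  0.0003]
pos [ 0.4443 -0.0719  0.1741] yaw -1.2002 F [ 0.3806 -0.0892  0.6802] w 0.0544 t 3.67 q6 2.611
```

View pics/w3.png

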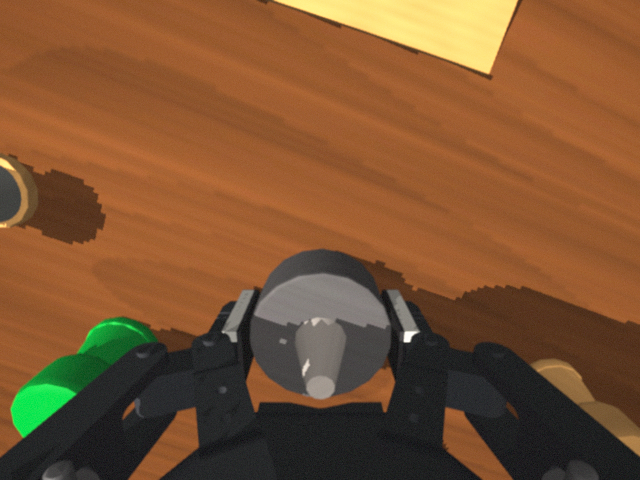

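```bash
cat > r.py <<'E'
from h import *
from workcell import bot
d=dict(np.load("w3.npz"));im=cv2.imread("pics/w3.png");C=cam(bot,"wrist",d)
# ellipse rim of top and spigot tip: overlay candidates
best=[]
for p in [(.4443,-.0719),(.4436,-.0705)]:
    i=im.copy();draw(i,C,ring(.028,.03,p),(0,0,255));draw(i,C,ring(.0045,.056,p),(0,255,0));draw(i,C,ring(.028,0,p),(255,0,0));draw(i,C,ring(.01,.03,p),(0,255,0))
    best.append(i[220:420,200:440])
cv2.imwrite("pics/r.png",cv2.resize(np.hstack(best),None,fx=1.66,fy=1.66))
E
python3 r.py
```

```text
(no output)
```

View pics/r.png

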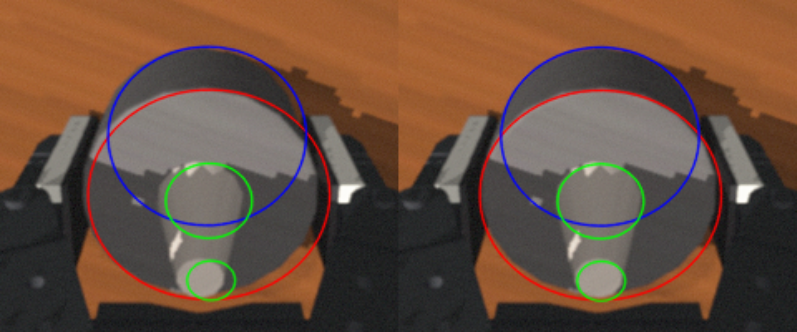

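Emit:
arm_command --moves '[-0.02,0,0,0,0,0,1,-0.03,0,0,0,0,0,1,-0.03,0,0,0,0,0,1,0,0,0,0,0,0,1]'

```text
clock: 4.05
eef_pos: [0.4409, -0.0713, 0.2514]
tool_rot: [0.397, 0.589, -0.402, 0.579]
ft_force: [2.2, 0.7, -4.4]
grip_width: 0.0547
```

```bash
python3 t.py .53 .01 .25 -1.2
```

```text
pos [ 0.4409 -0.0713  0.2514] yaw -1.2003 F [ 2.2315  0.745  -4.4385]
shift [ 0.0002  0.1125 -0.0435] | 0.1206 turn [-0.0003 -0.0077  0.014 ]
```

Emit:
arm_command --moves '[0,0.028,-0.011,0,-0.003,0.005,1,0,0.028,-0.011,0,-0.003,0.005,1,0,0.028,-0.011,0,0,0,1,0,0.028,-0.011,0,0,0,1,0,0,0,0,0,0,1]'

```text
clock: 4.47
eef_pos: [0.5286, 0.012, 0.2445]
tool_rot: [0.399, 0.586, -0.404, 0.578]
ft_force: [1.2, -0.5, -5.4]
grip_width: 0.054
```

```bash
python3 t.py .53 .01 .25 -1.2
python3 - <<'E'
from look import *
o,im,C=look("w4")
for p in ((.5989,.0313),(.6057,-.0523)):
    uv=proj(C,[*p,.003])[0];print(uv); a,P=cross(im,C,uv,36);print(len(a),P.mean(0),np.ptp(P,axis=0))
E
```

```text
pos [0.5286 0.012  0.2445] yaw -1.2066 F [ 1.1557 -0.5412 -5.3922]
shift [-0.0055  0.0005  0.0023] | 0.006 turn [-0.0066 -0.0048  0.012 ]
pos [0.5286 0.012  0.2445] yaw -1.2066 F [ 1.1557 -0.5412 -5.3922] w 0.054 t 4.47 q6 2.8
[337.1088 137.0164]
741 [0.599  0.0315 0.003 ] [0.04   0.0399 0.    ]
[467.2532 177.1578]
664 [ 0.6058 -0.0521  0.003 ] [0.0399 0.04   0.    ]
```

View pics/w4.png

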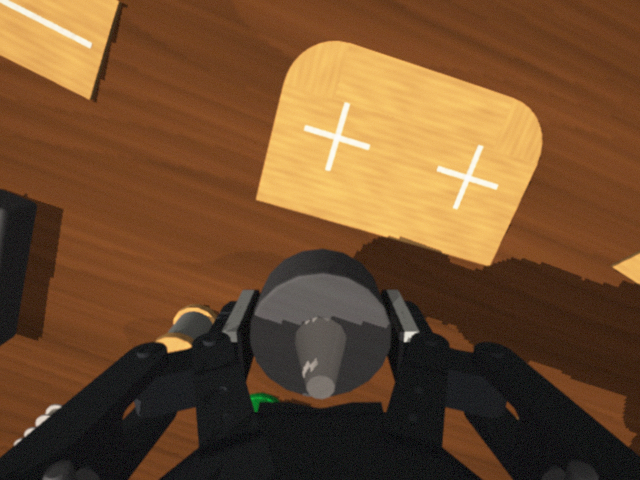

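```bash
python3 t.py .5997 .0301 .21 -1.2
```

```text
pos [0.5264 0.0107 0.2437] yaw -1.2072 F [-0.8454 -0.0878 -5.6582]
shift [0.0324 0.0759 0.0081] | 0.0829 turn [-0.0072 -0.0047  0.0172]
```

Emit:
arm_command --moves '[0.008,0.025,0.0027,-0.004,-0.003,0.008,1,0.008,0.025,0.0027,-0.003,-0.002,0.008,1,0.008,0.025,0.0027,0,0,0,1,0,0,0,0,0,0,1,0,0,0,0,0,0,1]'

```text
clock: 4.93
eef_pos: [0.5943, 0.0295, 0.2064]
tool_rot: [0.393, 0.59, -0.405, 0.577]
ft_force: [-1.5, -0.2, -6.6]
grip_width: 0.0547
```

```bash
python3 t.py .5997 .0301 .19 -1.2
```

```text
pos [0.5943 0.0295 0.2064] yaw -1.1999 F [-1.4631 -0.1914 -6.6338]
shift [0.0162 0.0056 0.0015] | 0.0172 turn [ 0.0002 -0.0054  0.0235]
```

Emit:
arm_command --moves '[0.007,0.0055,0.0015,0,-0.005,0.024,1,0.007,0.001,0,0,0,0.01,1,0,0,0,0,0,0.005,1]'

```text
clock: 5.18
eef_pos: [0.5969, 0.0288, 0.1872]
tool_rot: [0.402, 0.583, -0.397, 0.584]
ft_force: [-0.4, -0.8, -6.4]
grip_width: 0.0545
```

```bash
python3 t.py .5997 .0301 .178 -1.2
```

```text
pos [0.5969 0.0288 0.1872] yaw -1.2014 F [-0.3963 -0.7907 -6.3708]
shift [ 0.0092  0.003  -0.0002] | 0.0097 turn [-0.0014 -0.0031 -0.0061]
```

Emit:
arm_command --moves '[0.003,0.0035,0,-0.001,-0.003,-0.002,1,0.002,0.001,0,0,0,0.002,1,0,0,0,0,0,0.002,1]'

```text
clock: 5.43
eef_pos: [0.5983, 0.0291, 0.1807]
tool_rot: [0.401, 0.583, -0.399, 0.583]
ft_force: [0.1, -0.3, -5.6]
grip_width: 0.0542
```

```bash
python3 t.py .5997 .0301 .178 -1.2
```

```text
pos [0.5983 0.0291 0.1807] yaw -1.202 F [ 0.0907 -0.2652 -5.5606]
shift [ 0.0027  0.0016 -0.0005] | 0.0032 turn [-0.002  -0.0013 -0.0022]
```

Emit:
arm_command --moves '[0.001,0.002,-0.0005,-0.002,-0.001,0,1,0.001,0.0005,0,0,0,0.002,1,0.001,0,0,0,0,0.001,1]'

```text
clock: 5.68
eef_pos: [0.6006, 0.0303, 0.1785]
tool_rot: [0.401, 0.582, -0.398, 0.585]
ft_force: [-0.0, -0.4, -5.3]
grip_width: 0.0545
```

```bash
python3 t.py .5997 .0301 .177 -1.2
```

```text
pos [0.6006 0.0303 0.1785] yaw -1.2002 F [-0.0292 -0.3778 -5.2954]
shift [ 0.0014 -0.0009 -0.0002] | 0.0017 turn [-0.0002  0.0002 -0.0061]
```

Emit:
arm_command --moves '[0.0015,-0.001,0,0,0,-0.005,1,0.001,0,0,0,0,0,1]'

```text
clock: 5.85
eef_pos: [0.5999, 0.03, 0.1772]
tool_rot: [0.4, 0.583, -0.399, 0.584]
ft_force: [-5.0, -0.7, 3.7]
grip_width: 0.0546
```

```bash
python3 t.py .5997 .0301 .177 -1.2
```

```text
pos [0.5999 0.03   0.1772] yaw -1.2 F [-4.9863 -0.7279  3.7443]
shift [ 0.0002 -0.0001 -0.0002] | 0.0003 turn [ 0.      0.0008 -0.0022]
```

Contact is made on target (the force changed sign). I'll release and rise straight up.

Emit:
arm_command --moves '[0,0,0,0,0,0,-1,0,0,0,0,0,0,-1,0,0,0,0,0,0,-1,0,0,0,0,0,0,-1,0,0,0,0,0,0,-1,-0.02,0,0,0,0,0,-1,-0.03,0,0,0,0,0,-1,-0.03,0,0,0,0,0,-1,-0.01,0,0,0,0,0,-1,0,0,0,0,0,0,-1]'

```text
clock: 6.68
eef_pos: [0.6011, 0.0301, 0.2734]
tool_rot: [0.401, 0.581, -0.397, 0.586]
ft_force: [-0.3, -0.2, 0.0]
grip_width: 0.0853
```

```bash
python3 - <<'E'
from look import *
o,im,C=look("w5")
L=np.array([.599,.0315])
p,s=fit(im,C,"round",L,dz=.003);print(p,s)
draw(im,C,ring(.028,.033,p),(255,255,0));draw(im,C,ring(.028,.003,p),(255,255,0));cv2.imwrite("pics/w5o.png",im)
E
python3 t.py .44 -.197 .30 -1.2
```

```text
pos [0.6011 0.0301 0.2734] yaw -1.1998 F [-0.2823 -0.1633  0.0163] w 0.0853 t 6.68 q6 2.821
[0.5989 0.0317] 0.8633743597382729
pos [0.6011 0.0302 0.2727] yaw -1.1998 F [-0.0467  0.8468  0.5312]
shift [-0.0289 -0.2323  0.1534] | 0.2798 turn [ 0.0003  0.003  -0.0088]
```

View pics/w5o.png

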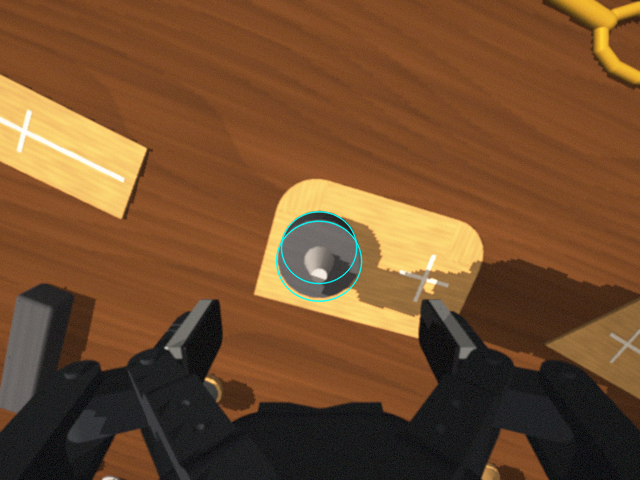

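Emit:
arm_command --moves '[-0.004,-0.029,0.0192,0,0,0,-1,-0.004,-0.029,0.0192,0,0,0,-1,-0.004,-0.029,0.0192,0,0,0,-1,-0.004,-0.029,0.0192,0,0,0,-1,0,-0.029,0.0192,0,0,0,-1,0,-0.029,0.0192,0,0,0,-1,0,-0.029,0.0192,0,0,0,-1,0,-0.029,0.0192,0,0,0,-1,0,0,0,0,0,0,-1]'

```text
clock: 7.48
eef_pos: [0.4324, -0.2025, 0.2732]
tool_rot: [0.397, 0.588, -0.396, 0.583]
ft_force: [-0.5, 0.8, 0.6]
grip_width: 0.0855
```

```bash
python3 - <<'E'
from look import *
o,im,C=look("w6")
p,s=fit(im,C,"knob",(.4395,-.1951));print(p,s)
for z in (.048,.028,0): draw(im,C,ring(.018,z,p),(255,255,0))
cv2.imwrite("pics/w6o.png",im)
E
python3 t.py .44 -.197 .22 -1.2
```

```text
pos [ 0.4324 -0.2025  0.2732] yaw -1.1913 F [-0.4671  0.7769  0.6323] w 0.0855 t 7.48 q6 2.323
[ 0.441  -0.1942] 0.9259576970867782
pos [ 0.4334 -0.2012  0.273 ] yaw -1.1903 F [ 0.4959  0.0688 -0.7596]
shift [ 0.053   0.0078 -0.001 ] | 0.0536 turn [ 0.0097 -0.0075  0.0015]
```

View pics/w6o.png

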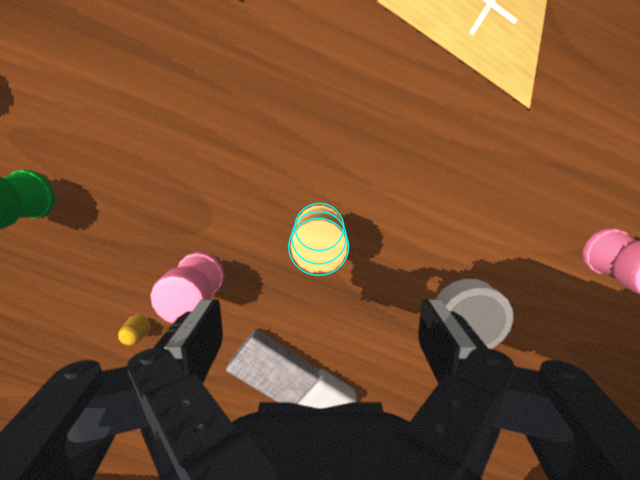

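Emit:
arm_command --moves '[0.02,0.008,0,0.005,-0.004,0,-1,0.022,0.002,0,0.005,-0.004,0,-1,0.015,0,0,0,0,0,-1,0,0,0,0,0,0,-1]'

```text
clock: 7.87
eef_pos: [0.443, -0.1965, 0.2116]
tool_rot: [0.4, 0.583, -0.4, 0.583]
ft_force: [-0.5, 0.5, -0.7]
grip_width: 0.0855
```

```bash
python3 t.py .4416 -.1956 .19 -1.2
```

```text
pos [ 0.443  -0.1965  0.2116] yaw -1.2031 F [-0.4995  0.5192 -0.6598]
shift [ 0.0216 -0.001  -0.0014] | 0.0217 turn [-0.0031 -0.0007  0.0004]
```

Emit:
arm_command --moves '[0.012,-0.001,-0.001,-0.003,0,0,-1,0.01,-0.001,0,0,0,0,-1,0,0,0,0,0,0,-1,0,0,0,0,0,0,-1]'

```text
clock: 8.2
eef_pos: [0.4418, -0.1931, 0.1869]
tool_rot: [0.398, 0.587, -0.398, 0.582]
ft_force: [0.2, -0.3, 0.6]
grip_width: 0.0858
```

```bash
python3 t.py .4416 -.1956 .19 -1.2
```

```text
pos [ 0.4418 -0.1931  0.1869] yaw -1.1949 F [ 0.239  -0.3206  0.5793]
shift [-0.0031 -0.0011  0.0023] | 0.004 turn [ 0.0051 -0.0052  0.0031]
```

Emit:
arm_command --moves '[-0.003,-0.001,0.003,0.005,-0.005,0.003,-1,0,0,0,0,0,0,-1]'

```text
clock: 8.37
eef_pos: [0.4428, -0.1957, 0.1908]
tool_rot: [0.399, 0.584, -0.399, 0.584]
ft_force: [-0.1, -0.9, 0.5]
grip_width: 0.0856
```

```bash
python3 t.py .4416 -.1956 .19 -1.2
```

```text
pos [ 0.4428 -0.1957  0.1908] yaw -1.1985 F [-0.1187 -0.8905  0.51  ]
shift [ 0.0008 -0.0011 -0.0005] | 0.0015 turn [ 0.0015  0.0003 -0.0004]
```

Emit:
arm_command --moves '[0.001,-0.001,-0.0005,0.001,0,0,1,0,0,0,0,0,0,1,0,0,0,0,0,0,1,0,0,0,0,0,0,1,0,0,0,0,0,0,1,0,0,0,0,0,0,1,0,0,0,0,0,0,1,0,0,0,0,0,0,1,0,0,0,0,0,0,1,0,0,0,0,0,0,1]'

```text
clock: 9.2
eef_pos: [0.4428, -0.1963, 0.1929]
tool_rot: [0.4, 0.581, -0.399, 0.586]
ft_force: [-0.3, -0.4, -0.3]
grip_width: 0.0346
```

Run:
```python
from look import *
o,im,C=look("w7")
p=o['eef_pos'][:2]+np.array([-.0005,.0014])
for z in (.048,.028,0): draw(im,C,ring(.018,z,p),(255,255,0))
cv2.imwrite("pics/w7o.png",im)
```

```text
pos [ 0.4428 -0.1963  0.1929] yaw -1.2004 F [-0.2725 -0.425  -0.315 ] w 0.0346 t 9.2 q6 2.354
```

View pics/w7o.png

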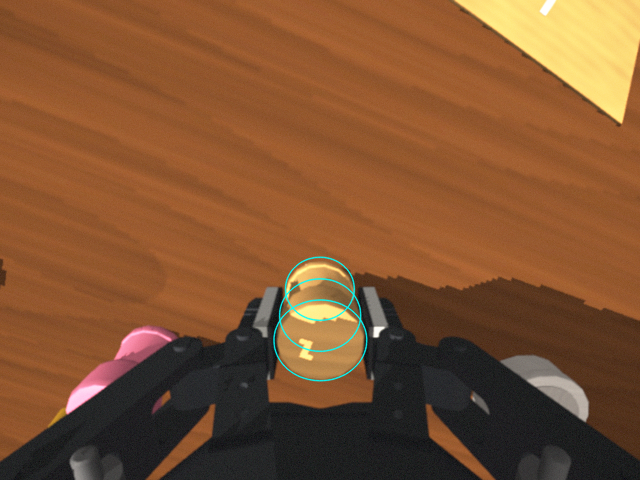

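Run:
```python
from h import *
from workcell import bot
d=dict(np.load("w7.npz"));C=cam(bot,"wrist",d);im=cv2.imread("pics/w7.png")
out=[]
y=np.array([.932,.362]);b=d['eef_pos'][:2]+np.array([-.0005,.0014])
for k in (0,-.0015):
    i=cv2.resize(im,None,fx=3,fy=3,interpolation=cv2.INTER_CUBIC)
    for z in (.048,.028,0):
        q=proj(C,ring(.018,z,b+k*y))*3+1
        cv2.polylines(i,[np.round(q).astype(int)],True,(255,255,0),1)
    out.append(i[730:1170,780:1170])
cv2.imwrite("pics/w7z.png",np.hstack(out))
```

```text
(no output)
```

View pics/w7z.png

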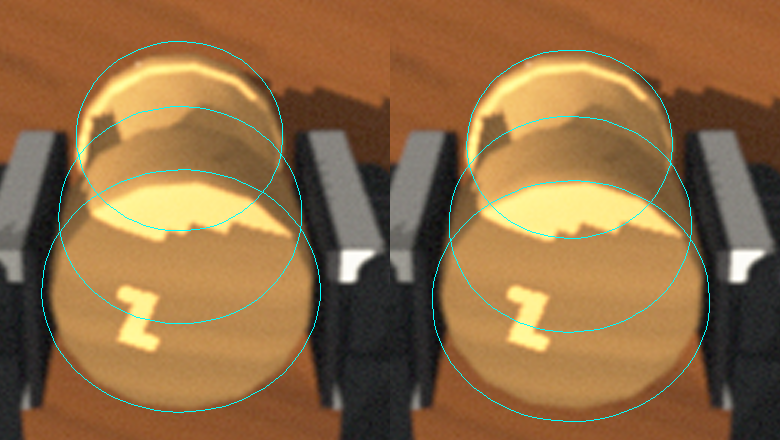

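Emit:
arm_command --moves '[-0.025,0,0,0,0,0,1,-0.035,0,0,0,0,0,1,-0.035,0,0,0,0,0,1,-0.02,0,0,0,0,0,1,0,0,0,0,0,0,1]'

```text
clock: 9.67
eef_pos: [0.4407, -0.1954, 0.3092]
tool_rot: [0.399, 0.585, -0.399, 0.582]
ft_force: [0.8, -0.2, 0.3]
grip_width: 0.0343
```

```bash
python3 t.py .6002 .0306 .29 -1.2
```

```text
pos [ 0.4407 -0.1954  0.3092] yaw -1.2003 F [ 0.7501 -0.2454  0.2675]
shift [ 0.0191  0.2306 -0.1528] | 0.2773 turn [-0.0003 -0.0026  0.0022]
```

Emit:
arm_command --moves '[0.001,0.0288,-0.0191,0,0,0,1,0.001,0.0288,-0.0191,0,0,0,1,0.001,0.0288,-0.0191,0,0,0,1,0.001,0.0288,-0.0191,0,0,0,1,0.001,0.0288,-0.0191,0,0,0,1,0.001,0.0288,-0.0191,0,0,0,1,0.001,0.0288,-0.0191,0,0,0,1,0.001,0.025,-0.015,0,0,0,1,0,0,0,0,0,0,1,0,0,0,0,0,0,1]'

```text
clock: 10.5
eef_pos: [0.6042, 0.0334, 0.2921]
tool_rot: [0.4, 0.584, -0.403, 0.58]
ft_force: [-1.7, -0.5, 0.1]
grip_width: 0.0341
```

```bash
python3 t.py .6002 .0306 .28 -1.2
```

```text
pos [0.6042 0.0334 0.2921] yaw -1.2075 F [-1.7346 -0.5348  0.0767]
shift [ 0.0122 -0.0047  0.0012] | 0.0131 turn [-0.0075 -0.0017  0.0073]
```

Emit:
arm_command --moves '[0.01,-0.0045,0.001,-0.0075,-0.002,0.007,1,0,0,0,0,0,0,1,0,0,0,0,0,0,1]'

```text
clock: 10.75
eef_pos: [0.5989, 0.0303, 0.279]
tool_rot: [0.398, 0.585, -0.4, 0.582]
ft_force: [0.6, -0.4, 0.4]
grip_width: 0.0346
```

```bash
python3 t.py .6002 .0306 .262 -1.2
python3 - <<'E'
from look import *
o,im,C=look("w8")
p=(.5989,.0317)
draw(im,C,ring(.028,.033,p),(255,255,0));draw(im,C,ring(.028,.003,p),(255,255,0));draw(im,C,ring(.0045,.059,p),(0,0,255))
cv2.imwrite("pics/w8o.png",im)
E
```

```text
pos [0.5989 0.0303 0.279 ] yaw -1.1995 F [ 0.6468 -0.4248  0.4335]
shift [0.017  0.0014 0.0002] | 0.0171 turn [ 0.0005 -0.0009  0.005 ]
pos [0.5989 0.0303 0.279 ] yaw -1.1995 F [ 0.6468 -0.4248  0.4335] w 0.0346 t 10.75 q6 2.821
```

View pics/w8o.png

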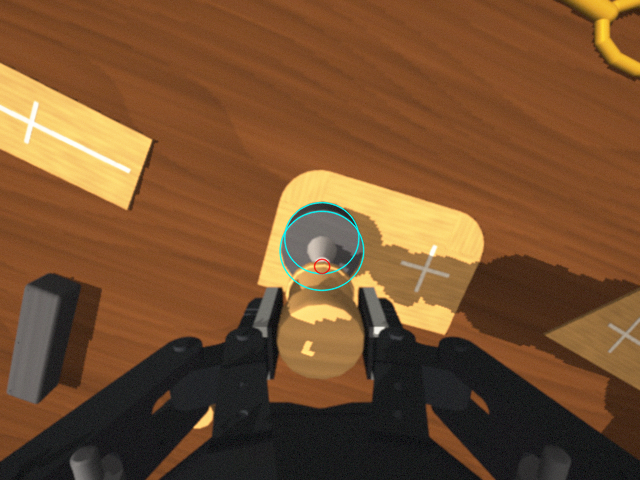

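Emit:
arm_command --moves '[0.008,0.0018,0,0,0,0.004,1,0.005,0.0005,0,0,0,0.003,1,0,0,0,0,0,0,1]'

```text
clock: 11.05
eef_pos: [0.6006, 0.029, 0.2656]
tool_rot: [0.401, 0.583, -0.399, 0.583]
ft_force: [-0.6, 0.6, 0.0]
grip_width: 0.0342
```

```bash
python3 t.py .6002 .0306 .25 -1.2
```

```text
pos [0.6006 0.029  0.2656] yaw -1.2032 F [-0.6461  0.6308  0.012 ]
shift [ 0.0156  0.0002 -0.0016] | 0.0157 turn [-0.0032 -0.0007 -0.0024]
```

Emit:
arm_command --moves '[0.005,0,-0.0016,-0.003,0,0,1,0.005,0,0,0,0,0,1,0.004,0,0,0,0,0.002,1,0,0,0,0,0,0,1]'

```text
clock: 11.38
eef_pos: [0.6, 0.0299, 0.2504]
tool_rot: [0.401, 0.583, -0.398, 0.584]
ft_force: [-0.4, -0.3, 0.5]
grip_width: 0.0344
```

```bash
python3 t.py .6002 .0306 .24 -1.2
```

```text
pos [0.6    0.0299 0.2504] yaw -1.2012 F [-0.3537 -0.3331  0.4862]
shift [ 0.0104  0.0004 -0.0006] | 0.0105 turn [-0.0012 -0.0006 -0.0051]
```

Emit:
arm_command --moves '[0.005,0.0005,-0.0006,-0.001,0,-0.003,1,0.005,0,0,0,0,0,1,0,0,0,0,0,0,1]'

```text
clock: 11.63
eef_pos: [0.6004, 0.0308, 0.2394]
tool_rot: [0.4, 0.583, -0.399, 0.584]
ft_force: [-0.3, 0.5, 0.7]
grip_width: 0.0346
```

```bash
python3 t.py .6002 .0306 .23 -1.2
```

```text
pos [0.6004 0.0308 0.2394] yaw -1.2 F [-0.3411  0.4797  0.6715]
shift [ 0.0094 -0.0003  0.0001] | 0.0094 turn [ 0.     -0.0005 -0.002 ]
```

Emit:
arm_command --moves '[0.004,0,0,0,0,-0.001,1,0.003,0,0,0,0,0,1,0,0,0,0,0,0,1]'

```text
clock: 11.88
eef_pos: [0.6011, 0.031, 0.2321]
tool_rot: [0.4, 0.583, -0.398, 0.584]
ft_force: [0.5, 0.1, -0.7]
grip_width: 0.0347
```

```bash
python3 t.py .6002 .0306 .228 -1.2
```

```text
pos [0.6011 0.031  0.2321] yaw -1.1997 F [ 0.4805  0.054  -0.711 ]
shift [ 0.0041 -0.001   0.    ] | 0.0042 turn [ 0.0003  0.0005 -0.0029]
```

Emit:
arm_command --moves '[0.002,-0.001,0,0,0,-0.002,1,0.0015,0,0,0,0,0,1,0,0,0,0,0,0,1]'

```text
clock: 12.13
eef_pos: [0.6014, 0.0308, 0.2294]
tool_rot: [0.4, 0.582, -0.398, 0.585]
ft_force: [0.0, -0.2, 0.1]
grip_width: 0.0343
```

```bash
python3 t.py .6002 .0306 .226 -1.2
```

```text
pos [0.6014 0.0308 0.2294] yaw -1.1995 F [ 0.039  -0.1637  0.1165]
shift [ 0.0034 -0.0012 -0.0002] | 0.0036 turn [ 0.0005  0.0013 -0.0049]
```

Emit:
arm_command --moves '[0.001,-0.0012,0,0,0.001,-0.004,1,0.001,0,0,0,0,0,1]'

```text
clock: 12.3
eef_pos: [0.6014, 0.0307, 0.2288]
tool_rot: [0.4, 0.582, -0.398, 0.585]
ft_force: [1.4, 0.2, 0.6]
grip_width: 0.0345
```

```bash
python3 t.py .6002 .0306 .226 -1.2
```

```text
pos [0.6014 0.0307 0.2288] yaw -1.1993 F [1.3553 0.1773 0.5685]
shift [ 0.0028 -0.0012 -0.0004] | 0.003 turn [ 0.0007  0.001  -0.0054]
```

Emit:
arm_command --moves '[0.002,-0.001,0,0,0.001,-0.004,1]'

```text
clock: 12.38
eef_pos: [0.6014, 0.0305, 0.2277]
tool_rot: [0.4, 0.583, -0.398, 0.585]
ft_force: [4.6, 1.7, 5.3]
grip_width: 0.0344
```

Emit:
arm_command --moves '[0.002,0,0,0,0,0,1]'

```text
clock: 12.47
eef_pos: [0.6018, 0.0306, 0.2264]
tool_rot: [0.401, 0.582, -0.397, 0.585]
ft_force: [-0.9, -0.5, 14.5]
grip_width: 0.0341
```

```bash
python3 t.py .6002 .0306 .226 -1.2
```

```text
pos [0.6018 0.0306 0.2264] yaw -1.1991 F [-0.9408 -0.4702 14.4829]
shift [ 0.0004 -0.0015 -0.0006] | 0.0017 turn [ 0.001   0.0008 -0.0064]
```

Emit:
arm_command --moves '[0.0016,0,0,0,0,0,1]'

```text
clock: 12.55
eef_pos: [0.6018, 0.0306, 0.2264]
tool_rot: [0.401, 0.582, -0.397, 0.586]
ft_force: [-4.1, -0.3, 16.0]
grip_width: 0.0344
```

Emit:
arm_command --moves '[0.0016,0,0,0,0,0,1]'

```text
clock: 12.63
eef_pos: [0.6017, 0.0306, 0.2264]
tool_rot: [0.401, 0.582, -0.397, 0.586]
ft_force: [-1.2, 0.7, 12.0]
grip_width: 0.0349
```

```bash
python3 t.py .6002 .0306 .226 -1.2
```

```text
pos [0.6017 0.0306 0.2264] yaw -1.199 F [-1.235   0.7071 12.0412]
shift [ 0.0004 -0.0014 -0.0005] | 0.0015 turn [ 0.001   0.0013 -0.0077]
```

Emit:
arm_command --moves '[0.0016,0,0,0,0,0,1]'

```text
clock: 12.72
eef_pos: [0.6015, 0.0307, 0.2264]
tool_rot: [0.401, 0.582, -0.397, 0.586]
ft_force: [-1.8, -0.1, 10.9]
grip_width: 0.0345
```

Emit:
arm_command --moves '[0.0016,0,0,0,0,0,1]'

```text
clock: 12.8
eef_pos: [0.6013, 0.0307, 0.2264]
tool_rot: [0.401, 0.581, -0.397, 0.586]
ft_force: [-2.0, 0.5, 10.8]
grip_width: 0.0344
```

Held at 11–16 N for about 0.4 s with no slip, at z 0.2264 against an expected 0.227. Now I'll unload, release, rise and look.

Emit:
arm_command --moves '[0,0,0,0,0,0,1,0,0,0,0,0,0,-1,0,0,0,0,0,0,-1,0,0,0,0,0,0,-1,0,0,0,0,0,0,-1,0,0,0,0,0,0,-1,0,0,0,0,0,0,-1,-0.015,0,0,0,0,0,-1,-0.025,0,0,0,0,0,-1,-0.035,0,0,0,0,0,-1,-0.01,0,0,0,0,0,-1,0,0,0,0,0,0,-1]'

```text
clock: 13.8
eef_pos: [0.5962, 0.0298, 0.3062]
tool_rot: [0.396, 0.588, -0.403, 0.579]
ft_force: [0.4, 0.0, -0.8]
grip_width: 0.0857
```

Run:
```python
from look import *
o,im,C=look("w9")
p=(.5989,.0317)
for z in (.0335,.0615,.0815): draw(im,C,ring(.018,z,p),(255,255,0))
draw(im,C,ring(.028,.003,p),(0,0,255))
cv2.imwrite("pics/w9o.png",im)
for q,uv in(("L",0),):
    c=proj(C,[.6058,-.0521,.003])[0];print(c)
```

```text
pos [0.5962 0.0298 0.3062] yaw -1.1998 F [ 0.4089  0.0278 -0.824 ] w 0.0857 t 13.8 q6 2.821
[417.6409 250.1143]
```

View pics/w9o.png

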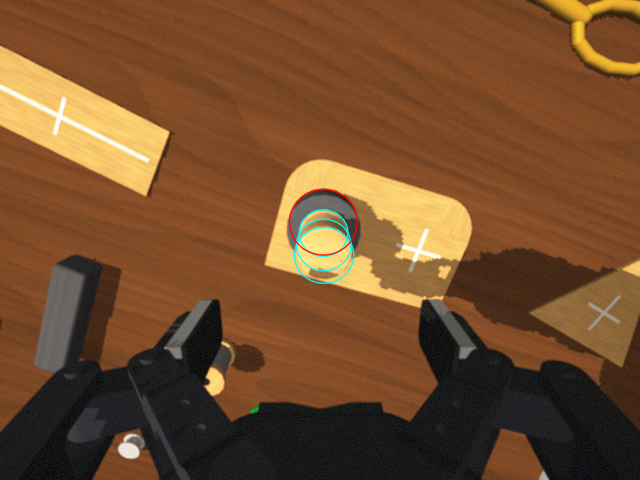

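Emit:
arm_command --moves '[0,0,0,-0.12,0,0,-1,0,0,0,-0.12,0,0,-1,0,0,0,-0.12,0,0,-1,0,0,0,-0.12,0,0,-1,0,0,0,-0.12,0,0,-1,0,0,0,-0.12,0,0,-1,0,0,0,-0.12,0,0,-1,0,0,0,-0.12,0,0,-1,0,0,0,-0.12,0,0,-1,0,0,0,-0.12,0,0,-1,0,0,0,-0.12,0,0,-1,0,0,0,0,0,0,-1]'

```text
clock: 14.85
eef_pos: [0.591, 0.0294, 0.2862]
tool_rot: [-0.062, 0.719, 0.062, 0.689]
ft_force: [0.0, 0.4, 0.0]
grip_width: 0.0856
```

```bash
python3 t.py .40 .31 .30 .16
```

```text
pos [0.591  0.0294 0.2862] yaw 0.1754 F [0.016  0.3853 0.0368]
shift [-0.0066  0.3097 -0.1396] | 0.3398 turn [ 0.0153 -0.0423 -0.0039]
```

Emit:
arm_command --moves '[-0.003,0.0282,-0.0127,0.005,-0.02,-0.002,-1,-0.003,0.0282,-0.0127,0.005,-0.02,-0.002,-1,-0.003,0.0282,-0.0127,0.005,0,0,-1,-0.003,0.0282,-0.0127,0,0,0,-1,-0.003,0.0282,-0.0127,0,0,0,-1,-0.003,0.0282,-0.0127,0,0,0,-1,-0.003,0.0282,-0.0127,0,0,0,-1,-0.003,0.0282,-0.0127,0,0,0,-1,-0.003,0.0282,-0.0127,0,0,0,-1,-0.003,0.0282,-0.0127,0,0,0,-1,0,0,0,0,0,0,-1,0,0,0,0,0,0,-1]'

```text
clock: 15.85
eef_pos: [0.4145, 0.298, 0.3038]
tool_rot: [-0.043, 0.713, 0.038, 0.699]
ft_force: [0.4, -0.1, -0.3]
grip_width: 0.0852
```

```bash
python3 - <<'E'
from look import *
o,im,C=look("w10")
p,s=fit(im,C,"block",(.4015,.3255,.163));print(p,s)
b=fit(im,C,"bar",(.4386,.213,-.05));print(b)
for z in (0,.034): draw(im,C,rect(.044,.044,z,p,p[2]),(255,255,0))
for z in (0,.026): draw(im,C,rect(.11,.028,z,b[0],b[0][2]),(255,255,0))
cv2.imwrite("pics/w10o.png",im)
E
python3 t.py .40 .31 .30 .16
```

```text
pos [0.4145 0.298  0.3038] yaw 0.1143 F [ 0.3569 -0.1433 -0.3414] w 0.0852 t 15.85 q6 2.078
[0.4023 0.3283 0.2624] 0.9332136101427297
(array([ 0.4383,  0.2135, -0.0757]), np.float64(0.898555881742431))
pos [0.4146 0.2978 0.3037] yaw 0.114 F [ 0.516  -0.1796  0.5692]
shift [ 0.0039  0.0138 -0.0131] | 0.0194 turn [-0.046  -0.0206  0.0039]
```

View pics/w10o.png

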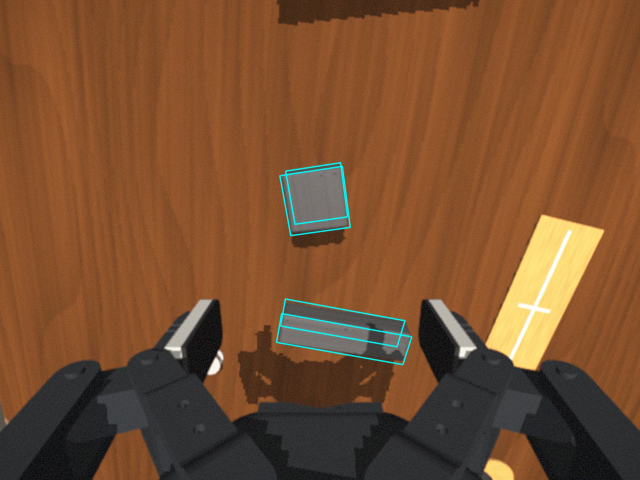

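```bash
python3 t.py .4035 .32 .25 .26
```

```text
pos [0.4146 0.2978 0.3037] yaw 0.114 F [ 0.516  -0.1796  0.5692]
shift [ 0.0538  0.0236 -0.0074] | 0.0592 turn [-0.146  -0.0208  0.0029]
```

Emit:
arm_command --moves '[0.02,0.01,-0.003,-0.07,-0.012,0.002,-1,0.02,0.01,-0.003,-0.07,-0.01,0,-1,0.012,0.004,-0.001,-0.02,0,0,-1,0,0,0,0,0,0,-1,0,0,0,0,0,0,-1]'

```text
clock: 16.32
eef_pos: [0.4058, 0.3165, 0.2485]
tool_rot: [-0.095, 0.7, 0.093, 0.702]
ft_force: [0.8, 1.1, 1.0]
grip_width: 0.0851
```

Run:
```python
from look import *
o,im,C=look("w11")
for a in (.2,.3):
    p,s=fit(im,C,"block",(.4023,.328,a));print(p,s)
for z in (0,.034): draw(im,C,rect(.044,.044,z,p,p[2]),(255,255,0))
cv2.imwrite("pics/w11o.png",im)
```

```text
pos [0.4058 0.3165 0.2485] yaw 0.2666 F [0.7763 1.0622 1.0085] w 0.0851 t 16.32 q6 1.968
[0.402  0.3278 0.2287] 0.9234113875149811
[0.4019 0.3282 0.2179] 0.9224989590709745
```

View pics/w11o.png

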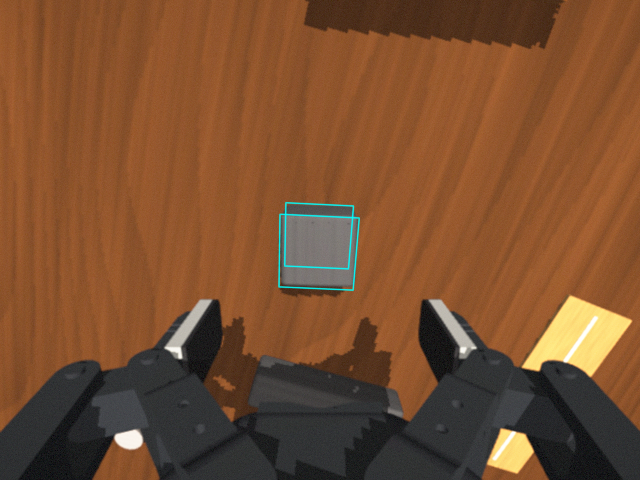

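```bash
python3 t.py .4035 .3285 .174 .24
```

```text
pos [0.4057 0.3163 0.2486] yaw 0.2664 F [-0.3516 -0.5857 -0.8159]
shift [0.0745 0.0127 0.0009] | 0.0756 turn [0.0264 0.0017 0.0036]
```

Emit:
arm_command --moves '[0.015,0.0125,0.001,0.026,0.002,0.003,-1,0.02,0.002,0,0,0,0,-1,0.018,0,0,0,0,0,-1,0,0,0,0,0,0,-1]'

```text
clock: 16.7
eef_pos: [0.4075, 0.3292, 0.1985]
tool_rot: [-0.079, 0.7, 0.082, 0.705]
ft_force: [-0.4, -1.7, 0.1]
grip_width: 0.0853
```

```bash
python3 t.py .4035 .3285 .174 .24
```

```text
pos [0.4075 0.3292 0.1985] yaw 0.2279 F [-0.3919 -1.6971  0.071 ]
shift [ 0.0245  0.0002 -0.0043] | 0.0249 turn [-0.0121  0.0078 -0.0025]
```

Emit:
arm_command --moves '[0.012,0,-0.004,-0.01,0.007,0,-1,0.011,0,-0.001,0,0,0,-1,0,0,0,0,0,0,-1,0,0,0,0,0,0,-1]'

```text
clock: 17.03
eef_pos: [0.405, 0.327, 0.1775]
tool_rot: [-0.081, 0.701, 0.084, 0.703]
ft_force: [-0.3, -0.6, 0.2]
grip_width: 0.0854
```

```bash
python3 t.py .4035 .3285 .174 .24
```

```text
pos [0.405  0.327  0.1775] yaw 0.2338 F [-0.2905 -0.5631  0.2337]
shift [ 0.0035  0.0018 -0.0011] | 0.004 turn [-0.0062  0.0039 -0.0041]
```

Emit:
arm_command --moves '[0.0035,0.002,-0.001,-0.006,0.004,-0.003,1,0,0,0,0,0,0,1,0,0,0,0,0,0,1,0,0,0,0,0,0,1,0,0,0,0,0,0,1,0,0,0,0,0,0,1,0,0,0,0,0,0,1,0,0,0,0,0,0,1,0,0,0,0,0,0,1,0,0,0,0,0,0,1]'

```text
clock: 17.87
eef_pos: [0.4037, 0.3289, 0.1764]
tool_rot: [-0.084, 0.702, 0.085, 0.702]
ft_force: [-0.2, 0.2, -1.3]
grip_width: 0.0429
```

Run:
```python
from look import *
o,im,C=look("w12")
p=o['eef_pos'][:2];a=yaw(o);z=np.array([np.cos(a),np.sin(a)]);y=np.array([-z[1],z[0]])
out=[]
for k in (0,-.001):
    i=im.copy()
    for h in (0,.034): draw(i,C,rect(.044,.044,h,p-.0015*z+k*y,a),(255,255,0))
    out.append(i[200:420,200:440])
cv2.imwrite("pics/w12o.png",cv2.resize(np.hstack(out),None,fx=1.66,fy=1.66))
```

```text
pos [0.4037 0.3289 0.1764] yaw 0.2399 F [-0.2418  0.2166 -1.2987] w 0.0429 t 17.87 q6 2.014
```

View pics/w12o.png

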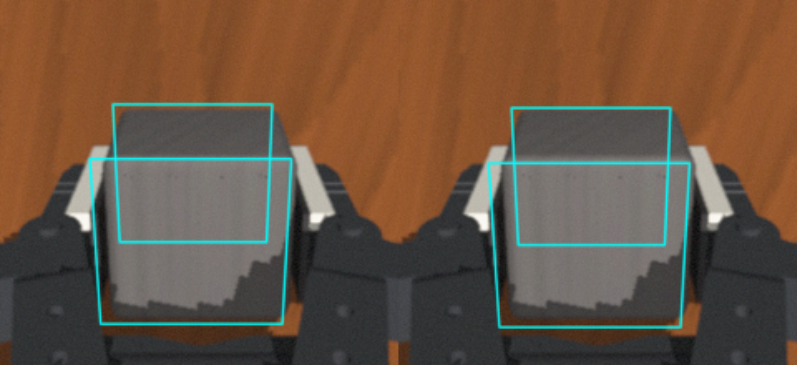

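Run:
```python
from h import *
from workcell import bot
for n in ("w3","w7","w12"):
    d=dict(np.load(n+".npz"));M=R.from_quat(d['tool_rot']).as_matrix();print(n,M[:,0])
    C=cam(bot,"wrist",d)
    for x in (.125,.145,.155,.174): print(x,proj(C,d['eef_pos']+M@[x,0,0])[0])
```

```text
w3 [-0.0001 -0.0005 -1.    ]
0.125 [318.6372 377.6986]
0.145 [318.8665 343.0018]
0.155 [318.9582 329.137 ]
0.174 [319.1024 307.3433]
w7 [ 0.0063 -0.0025 -1.    ]
0.125 [318.6372 377.6986]
0.145 [318.8665 343.0018]
0.155 [318.9582 329.137 ]
0.174 [319.1024 307.3433]
w12 [ 0.0003  0.0023 -1.    ]
0.125 [318.6372 377.6986]
0.145 [318.8665 343.0018]
0.155 [318.9582 329.137 ]
0.174 [319.1024 307.3433]
```

Run:
```python
from h import *
from workcell import bot
d=dict(np.load("w3.npz"));C=cam(bot,"wrist",d);print(d)
q=proj(C,ring(.028,.03,(.4443,-.0719)));print(q.min(0),q.max(0),proj(C,[.4443,-.0719,.03]))
M=R.from_quat(d['tool_rot']).as_matrix();print(M);print(C[2]); print(bot.get_calibration("wrist")['mount'])
print(np.load("w12.npz")['eef_pos'])
```

```text
{'eef_pos': array([ 0.4443, -0.0719,  0.1741]), 'tool_rot': array([ 0.3992,  0.5835, -0.3995,  0.5836])}
[246.282  277.2467] [391.2724 402.7461] [[318.7446 344.1905]]
[[-0.0001  0.9321  0.3622]
 [-0.0005  0.3622 -0.9321]
 [-1.     -0.0003  0.0004]]
[[ 0.3622  0.8916  0.2717  0.5156]
 [-0.9321  0.3465  0.1055 -0.0448]
 [-0.0001 -0.2915  0.9566  0.1431]
 [ 0.      0.      0.      1.    ]]
[[ 0.0005  0.2912 -0.9566  0.0309]
 [ 0.      0.9566  0.2912  0.0763]
 [ 1.     -0.0002  0.0005  0.0005]
 [ 0.      0.      0.      1.    ]]
[0.4037 0.3289 0.1764]
```

```bash
for k in 1 2; do python3 - <<'E'
from h import *
from workcell import bot
for n in ("wrist","top"):
    for i in range(4):
        c=bot.get_calibration(n);m=c['mount'] if n=="wrist" else c['world_from_camera'];print(n,m[:3,3],R.from_matrix(m[:3,:3]).as_rotvec(),c['mtx'][0,0],c['mtx'][0,2])
E
done
```

```text
wrist [0.0309 0.0763 0.0005] [-0.232  -1.5578 -0.2319] 338.3843571054342 320.0477030908815
wrist [0.0309 0.0763 0.0005] [-0.232  -1.5578 -0.2319] 338.3843571054342 320.0477030908815
wrist [0.0309 0.0763 0.0005] [-0.232  -1.5578 -0.2319] 338.3843571054342 320.0477030908815
wrist [0.0309 0.0763 0.0005] [-0.232  -1.5578 -0.2319] 338.3843571054342 320.0477030908815
top [ 0.3337 -0.0567  1.107 ] [ 0.1209 -0.1    -1.5858] 502.82888310216885 316.82816638006534
top [ 0.3337 -0.0567  1.107 ] [ 0.1209 -0.1    -1.5858] 502.82888310216885 316.82816638006534
top [ 0.3337 -0.0567  1.107 ] [ 0.1209 -0.1    -1.5858] 502.82888310216885 316.82816638006534
top [ 0.3337 -0.0567  1.107 ] [ 0.1209 -0.1    -1.5858] 502.82888310216885 316.82816638006534
wrist [0.0309 0.0763 0.0005] [-0.232  -1.5578 -0.2319] 338.3843571054342 320.0477030908815
wrist [0.0309 0.0763 0.0005] [-0.232  -1.5578 -0.2319] 338.3843571054342 320.0477030908815
wrist [0.0309 0.0763 0.0005] [-0.232  -1.5578 -0.2319] 338.3843571054342 320.0477030908815
wrist [0.0309 0.0763 0.0005] [-0.232  -1.5578 -0.2319] 338.3843571054342 320.0477030908815
top [ 0.3337 -0.0567  1.107 ] [ 0.1209 -0.1    -1.5858] 502.82888310216885 316.82816638006534
top [ 0.3337 -0.0567  1.107 ] [ 0.1209 -0.1    -1.5858] 502.82888310216885 316.82816638006534
top [ 0.3337 -0.0567  1.107 ] [ 0.1209 -0.1    -1.5858] 502.82888310216885 316.82816638006534
top [ 0.3337 -0.0567  1.107 ] [ 0.1209 -0.1    -1.5858] 502.82888310216885 316.82816638006534
```

Run:
```python
import re
s=open('h.py').read()
s=s.replace('''    c=bot.get_calibration(name)
    if''','''    if name=="wrist":
        import pickle,os
        if not os.path.exists("wcal.pkl"): pickle.dump(bot.get_calibration(name),open("wcal.pkl","wb"))
        c=pickle.load(open("wcal.pkl","rb"))
    else: c=bot.get_calibration(name)
    if''')
open('h.py','w').write(s)
from h import *
from workcell import bot
d=dict(np.load("w12.npz"));C=cam(bot,"wrist",d);im=cv2.imread("pics/w12.png")
p=d['eef_pos'][:2];a=yaw(d);z=np.array([np.cos(a),np.sin(a)]);y=np.array([-z[1],z[0]])
out=[]
for k in (0,.0008):
    i=cv2.resize(im,None,fx=3,fy=3,interpolation=cv2.INTER_CUBIC);i=np.clip(i.astype(float)*1.6,0,255).astype(np.uint8)
    for h in (0,.034):
        q=proj(C,rect(.044,.044,h,p+k*z-.001*y,a))*3+1
        cv2.polylines(i,[np.round(q).astype(int)],True,(255,255,0),1)
    out.append(i[770:1190,770:1160])
cv2.imwrite("pics/w12z.png",np.hstack(out))
```

```text
(no output)
```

View pics/w12z.png

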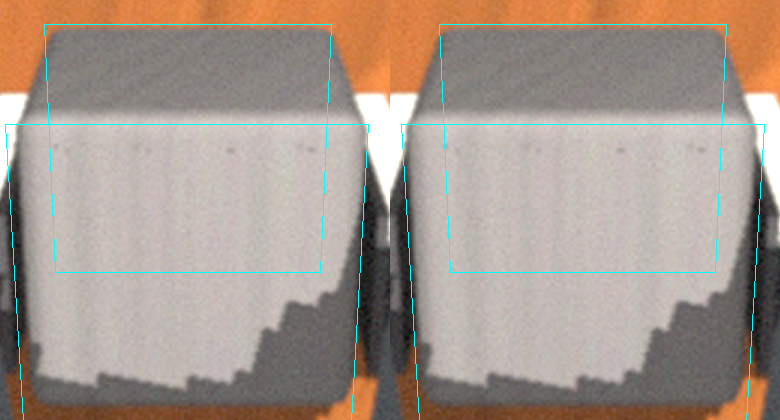

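Run:
```python
from h import *
from workcell import bot
g=np.load("w12.npz");a=.24;z=np.array([np.cos(a),np.sin(a)]);y=np.array([-z[1],z[0]])
for n in("w10","w11"):
    d=dict(np.load(n+".npz"));C=cam(bot,"wrist",d);im=cv2.imread(f"pics/{n}.png")
    p,s=fit(im,C,"block",(.402,.328,.24));e=p[:2]-g['eef_pos'][:2]
    print(n,p,s,"z",e@z,"y",e@y)
for n in("w3","w2","w1"):
    d=dict(np.load(n+".npz"));C=cam(bot,"wrist",d);im=cv2.imread(f"pics/{n}.png")
    if n!="w3":print(n,fit(im,C,"round",(.444,-.0715)))
for n in ("w4","w1","w5","w9"):
    d=dict(np.load(n+".npz"));C=cam(bot,"wrist",d);im=cv2.imread(f"pics/{n}.png")
    for p in ((.5989,.0305),(.6060,-.053)):
        uv=proj(C,[*p,.003])[0]; 
        try:
            q,P=cross(im,C,uv,24 if n!="w4" else 36);print(n,P.mean(0),np.ptp(P,axis=0))
        except Exception as e: print(e)
Ct=cam(bot,"top");it=bot.camera("top")[:,:,::-1].copy();cv2.imwrite("pics/t1.png",it)
print("round top",fit(it,Ct,"round",(.5988,.0275),dz=.003))
```

```text
w10 [0.4026 0.3281 0.247 ] 0.9330741542083234 z -0.0012588210985720152 y -0.0005278229327918641
w11 [0.402  0.3283 0.2297] 0.9236904170804369 z -0.0017386599480219908 y -0.00020429278340330958
w2 (array([ 0.4457, -0.0718]), np.float64(0.9003460600275188))
w1 (array([ 0.446, -0.072]), np.float64(0.8692834959425789))
w4 [0.6012 0.0297 0.003 ] [0.04   0.0398 0.    ]
w4 [ 0.608  -0.0538  0.003 ] [0.0399 0.0399 0.    ]
w1 [0.601  0.0298 0.003 ] [0.04   0.0399 0.    ]
w1 [ 0.6077 -0.0539  0.003 ] [0.0401 0.04   0.    ]
w5 [0.5898 0.0297 0.003 ] [0.0223 0.0206 0.    ]
w5 [ 0.6086 -0.0536  0.003 ] [0.0393 0.0383 0.    ]
attempt to get argmax of an empty sequence
w9 [ 0.6085 -0.0542  0.003 ] [0.0396 0.039  0.    ]
round top (array([0.5998, 0.0289]), np.float64(0.2878921038399135))
```

Emit:
arm_command --moves '[-0.02,0,0,0,0,0,1,-0.035,0,0,0,0,0,1,-0.04,0,0,0,0,0,1,-0.04,0,0,0,0,0,1,0,0,0,0,0,0,1]'

```text
clock: 18.38
eef_pos: [0.4017, 0.3268, 0.3095]
tool_rot: [-0.087, 0.707, 0.082, 0.697]
ft_force: [2.5, 1.9, -3.8]
grip_width: 0.0429
```

```bash
python3 t.py .60 -.13 .28 .081
```

```text
pos [0.4017 0.3268 0.3095] yaw 0.2398 F [ 2.5264  1.9173 -3.7834]
shift [ 0.0311 -0.4907  0.0846] | 0.4989 turn [ 0.1588 -0.0141  0.007 ]
```

Emit:
arm_command --moves '[0,-0.015,0.005,0.09,-0.007,0.003,1,0,-0.025,0.008,0.08,-0.007,0.003,1,0,-0.031,0.0105,0,0,0,1,0,-0.031,0.0105,0,0,0,1,0,-0.031,0.0105,0,0,0,1,0,-0.031,0.0105,0,0,0,1,0,-0.031,0.0105,0,0,0,1,0,-0.031,0.0105,0,0,0,1,0,-0.031,0.0105,0,0,0,1,0,-0.031,0.0105,0,0,0,1,0,-0.031,0.0105,0,0,0,1,0,-0.031,0.0105,0,0,0,1,0,-0.031,0.0105,0,0,0,1,0,-0.031,0.0105,0,0,0,1,0,0,0,0,0,0,1]'

```text
clock: 19.63
eef_pos: [0.5745, -0.09, 0.2911]
tool_rot: [-0.025, 0.713, 0.025, 0.7]
ft_force: [2.1, 1.7, -4.3]
grip_width: 0.0431
```

```bash
python3 t.py .60 -.13 .28 .081; python3 t.py .60 -.10 .25 .081
```

```text
pos [ 0.5745 -0.09    0.2911] yaw 0.0702 F [ 2.0625  1.6947 -4.3212]
shift [ 0.0107 -0.0417  0.0229] | 0.0487 turn [-0.0108 -0.0176 -0.0001]
pos [ 0.5745 -0.09    0.2911] yaw 0.0702 F [ 2.0625  1.6947 -4.3212]
shift [ 0.0407 -0.0118  0.0255] | 0.0494 turn [-0.0108 -0.0176 -0.0001]
```

Emit:
arm_command --moves '[0.005,-0.021,0.0115,-0.006,-0.009,0,1,0.003,-0.02,0.0115,-0.004,-0.008,0,1,0,-0.01,0.005,0,0,0,1,0,0,0,0,0,0,1,0,0,0,0,0,0,1]'

```text
clock: 20.05
eef_pos: [0.6047, -0.1432, 0.2729]
tool_rot: [-0.025, 0.712, 0.028, 0.702]
ft_force: [-0.2, -0.2, -5.0]
grip_width: 0.0431
```

```bash
python3 - <<'E'
from look import *
o,im,C=look("w13")
for p in ((.6080,-.0539),):
    uv=proj(C,[*p,.003])[0];print(uv); a,P=cross(im,C,uv,34);print(len(a),P.mean(0),np.ptp(P,axis=0))
E
python3 t.py .6 -.13 .28 .081
```

```text
pos [ 0.6047 -0.1432  0.2729] yaw 0.0751 F [-0.1567 -0.2142 -5.0123] w 0.0431 t 20.05 q6 1.263
[340.0674 120.6482]
618 [ 0.6062 -0.0523  0.003 ] [0.0401 0.0398 0.    ]
pos [ 0.6045 -0.143   0.2728] yaw 0.0754 F [-0.2245  0.3115 -5.2055]
shift [-0.0071  0.0134 -0.0036] | 0.0155 turn [-0.0056 -0.0145 -0.0048]
```

View pics/w13.png

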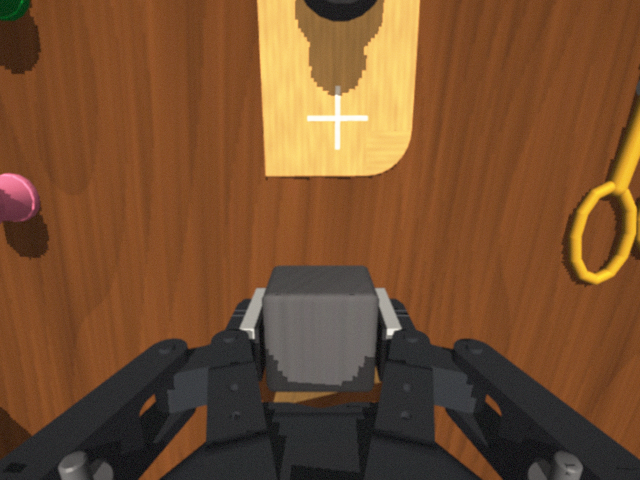

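```bash
python3 t.py .6059 -.052 .215 .081
```

```text
pos [ 0.6045 -0.143   0.2728] yaw 0.0754 F [-0.2245  0.3115 -5.2055]
shift [0.0581 0.0904 0.0091] | 0.1078 turn [-0.0056 -0.0145 -0.0048]
```

Emit:
arm_command --moves '[0.006,0.022,0.0022,-0.003,-0.007,-0.002,1,0.008,0.022,0.0022,-0.003,-0.007,-0.002,1,0.008,0.022,0.0022,0,0,0,1,0.008,0.015,0.0015,0,0,0,1,0,0,0,0,0,0,1,0,0,0,0,0,0,1]'

```text
clock: 20.6
eef_pos: [0.6024, -0.0533, 0.2415]
tool_rot: [-0.029, 0.708, 0.031, 0.705]
ft_force: [-0.1, 0.5, -4.4]
grip_width: 0.043
```

```bash
python3 t.py .6059 -.052 .20 .081
```

```text
pos [ 0.6024 -0.0533  0.2415] yaw 0.0859 F [-0.1208  0.4736 -4.3965]
shift [0.0415 0.0008 0.0037] | 0.0417 turn [ 0.0049 -0.0041 -0.0029]
```

Emit:
arm_command --moves '[0.015,0.001,0.0037,0.004,-0.004,-0.003,1,0.015,0,0.001,0,-0.002,0,1,0.01,0,0,0,0,0,1,0,0,0,0,0,0,1,0,0,0,0,0,0,1]'

```text
clock: 21.02
eef_pos: [0.6065, -0.0501, 0.2033]
tool_rot: [-0.03, 0.705, 0.03, 0.708]
ft_force: [0.3, -0.2, -4.9]
grip_width: 0.0432
```

```bash
python3 t.py .6059 -.052 .182 .081
```

```text
pos [ 0.6065 -0.0501  0.2033] yaw 0.085 F [ 0.2873 -0.188  -4.9273]
shift [ 0.0213 -0.0018 -0.0009] | 0.0214 turn [0.004  0.0046 0.0012]
```

Emit:
arm_command --moves '[0.008,-0.0018,-0.0009,0.004,0.004,0.001,1,0.008,-0.0005,0,0,0,0,1,0,0,0,0,0,0,1,0,0,0,0,0,0,1]'

```text
clock: 21.35
eef_pos: [0.6063, -0.0539, 0.188]
tool_rot: [-0.028, 0.706, 0.028, 0.708]
ft_force: [0.6, 0.3, -5.4]
grip_width: 0.0431
```

```bash
python3 t.py .6059 -.052 .1795 .081
```

```text
pos [ 0.6063 -0.0539  0.188 ] yaw 0.0789 F [ 0.5638  0.3042 -5.3925]
shift [ 0.0085  0.002  -0.0003] | 0.0087 turn [-0.0021  0.0029  0.0009]
```

Emit:
arm_command --moves '[0.003,0.002,0,-0.002,0.003,0.001,1,0.002,0,0,0,0,0,1,0,0,0,0,0,0,1]'

```text
clock: 21.6
eef_pos: [0.6065, -0.0522, 0.1832]
tool_rot: [-0.028, 0.706, 0.028, 0.707]
ft_force: [0.1, 0.1, -5.6]
grip_width: 0.0432
```

```bash
python3 t.py .6059 -.052 .1795 .081
```

```text
pos [ 0.6065 -0.0522  0.1832] yaw 0.0804 F [ 0.101   0.0664 -5.5601]
shift [ 0.0037  0.0002 -0.0006] | 0.0037 turn [-0.0006  0.0008 -0.0001]
```

Emit:
arm_command --moves '[0.002,0,-0.0006,0,0,0,1,0.0015,0,0,0,0,0,1,0.001,0,0,0,0,0,1]'

```text
clock: 21.85
eef_pos: [0.6062, -0.0521, 0.1794]
tool_rot: [-0.029, 0.706, 0.028, 0.707]
ft_force: [-2.8, -0.2, 4.1]
grip_width: 0.043
```

```bash
python3 t.py .6059 -.052 .1795 .081
```

```text
pos [ 0.6062 -0.0521  0.1794] yaw 0.0807 F [-2.7699 -0.2017  4.0648]
shift [-0.0001  0.0002 -0.0003] | 0.0004 turn [-0.0003  0.0022  0.0003]
```

Emit:
arm_command --moves '[0,0,0,0,0,0,-1,0,0,0,0,0,0,-1,0,0,0,0,0,0,-1,0,0,0,0,0,0,-1,0,0,0,0,0,0,-1,0,0,0,0,0,0,-1,-0.02,0,0,0,0,0,-1,-0.03,0,0,0,0,0,-1,-0.035,-0.01,0,0,0,0,-1,-0.035,-0.015,0,0,0,0,-1,0,0,0,0,0,0,-1]'

```text
clock: 22.77
eef_pos: [0.6086, -0.0768, 0.3057]
tool_rot: [-0.03, 0.705, 0.029, 0.708]
ft_force: [1.8, -0.3, 1.0]
grip_width: 0.0854
```

Run:
```python
from look import *
o,im,C=look("w14")
p,s=fit(im,C,"block",(.6062,-.0523,.081),dz=.003);print(p,s)
for z in (.003,.037): draw(im,C,rect(.044,.044,z,p,p[2]),(255,255,0))
cc=np.array([.6062,-.0523])+.042*np.array([-.0812,.9967])
draw(im,C,rect(.1,.16,.003,cc,.081),(0,0,255))
for y in (-.042,.042):
    c=cc+y*np.array([-.0812,.9967]);draw(im,C,rect(.04,.0001,.003,c,.081),(0,0,255));draw(im,C,rect(.0001,.04,.003,c,.081),(0,0,255))
cv2.imwrite("pics/w14o.png",im)
```

```text
pos [ 0.6086 -0.0768  0.3057] yaw 0.0831 F [ 1.8148 -0.307   1.0028] w 0.0854 t 22.77 q6 1.362
[ 0.6074 -0.0525  0.091 ] 0.8903764422810836
```

View pics/w14o.png

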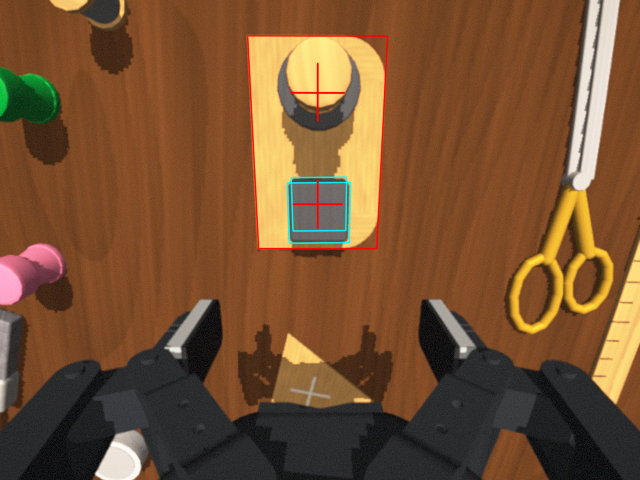

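Emit:
arm_command --moves '[0,0.0273,-0.0122,0,0,0,-1,0,0.0273,-0.0122,0,0,0,-1,0,0.0273,-0.0122,0,0,0,-1,0,0.0273,-0.0122,0,0,0,-1,0,0.0273,-0.0122,0,0,0,-1,0,0.0273,-0.0122,0,0,0,-1,0,0.0273,-0.0122,0,0,0,-1,0,0.0273,-0.0122,0,0,0,-1,0,0.0273,-0.0122,0,0,0,-1,0,0.0273,-0.0122,0,0,0,-1,0,0.0273,-0.0122,0,0,0,-1,0,0,0,0,0,0,-1]'

```text
clock: 23.82
eef_pos: [0.4394, 0.2225, 0.2916]
tool_rot: [-0.027, 0.71, 0.027, 0.703]
ft_force: [-0.8, -0.5, -0.2]
grip_width: 0.0853
```

Emit:
arm_command --moves '[-0.001,0,0,-0.12,0,0,-1,-0.001,0,0,-0.12,0,0,-1,-0.001,0,0,-0.12,0,0,-1,-0.001,0,0,-0.12,0,0,-1,-0.001,0,0,-0.12,0,0,-1,-0.001,0,0,-0.12,0,0,-1,-0.001,0,0,-0.12,0,0,-1,-0.001,0,0,-0.12,0,0,-1,-0.001,0,0,-0.12,0,0,-1,-0.001,0,0,-0.12,0,0,-1,-0.001,0,0,-0.12,0,0,-1,0,0,0,0,0,0,-1]'

```text
clock: 24.82
eef_pos: [0.4339, 0.2215, 0.291]
tool_rot: [-0.467, 0.538, 0.473, 0.519]
ft_force: [0.3, 0.0, -0.1]
grip_width: 0.0856
```

```bash
python3 t.py .45 .21 .29 1.5
```

```text
pos [0.4339 0.2215 0.291 ] yaw 1.4534 F [ 0.3229  0.0284 -0.0668]
shift [ 0.0007 -0.0174 -0.0095] | 0.0198 turn [-0.0468 -0.0146 -0.0249]
```

Emit:
arm_command --moves '[0,-0.017,-0.0095,-0.045,-0.015,-0.025,-1,0,0,0,0,0,0,-1,0,0,0,0,0,0,-1]'

```text
clock: 25.07
eef_pos: [0.4492, 0.2092, 0.2884]
tool_rot: [-0.479, 0.52, 0.48, 0.518]
ft_force: [0.2, 0.1, 0.2]
grip_width: 0.0854
```

Run:
```python
from look import *
o,im,C=look("w15")
for a in (-.03,-.1):
    p,s=fit(im,C,"bar",(.437,.2115,a));print(p,s)
for z in (0,.026): draw(im,C,rect(.11,.028,z,p,p[2]),(255,255,0))
cv2.imwrite("pics/w15o.png",im)
```

```text
pos [0.4492 0.2092 0.2884] yaw 1.4918 F [0.2016 0.0903 0.1751] w 0.0854 t 25.07 q6 0.515
[ 0.4377  0.212  -0.0439] 0.9496425694197409
[ 0.4373  0.2121 -0.0454] 0.9491090040580014
```

View pics/w15o.png

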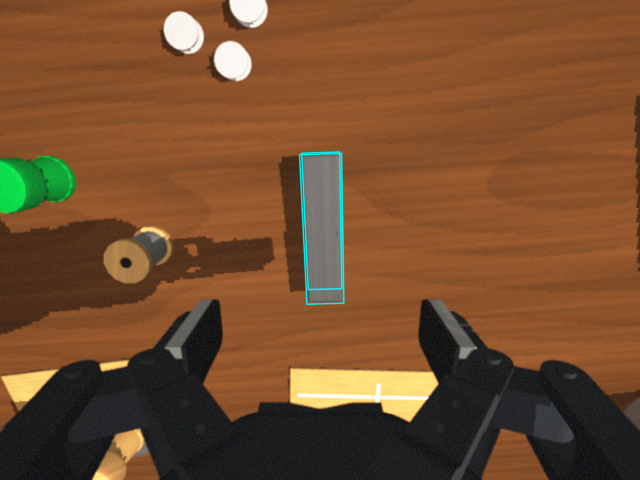

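```bash
python3 t.py .439 .2117 .178 1.526
```

```text
pos [0.4493 0.2092 0.2885] yaw 1.4923 F [ 0.6927 -0.2062  0.3568]
shift [0.1105 0.0102 0.0019] | 0.111 turn [-0.0337 -0.0014 -0.0024]
```

Emit:
arm_command --moves '[0.025,0.01,0.002,-0.033,0,0,-1,0.03,0,0,0,0,0,-1,0.025,0,0,0,0,0,-1,0.01,0,0,0,0,0,-1,0,0,0,0,0,0,-1]'

```text
clock: 25.53
eef_pos: [0.4387, 0.213, 0.1965]
tool_rot: [-0.486, 0.513, 0.487, 0.513]
ft_force: [-0.5, -0.1, -0.2]
grip_width: 0.0853
```

```bash
python3 t.py .439 .2117 .178 1.526
```

```text
pos [0.4387 0.213  0.1965] yaw 1.5178 F [-0.4534 -0.0943 -0.2012]
shift [ 0.0185 -0.0003 -0.0013] | 0.0185 turn [-0.0082  0.001   0.0001]
```

Emit:
arm_command --moves '[0.01,0,-0.0013,-0.008,0,0,-1,0.008,0,0,0,0,0,-1,0,0,0,0,0,0,-1,0,0,0,0,0,0,-1]'

```text
clock: 25.87
eef_pos: [0.4379, 0.2124, 0.1782]
tool_rot: [-0.487, 0.512, 0.488, 0.511]
ft_force: [-0.2, -0.1, 0.6]
grip_width: 0.0855
```

```bash
python3 t.py .439 .2117 .178 1.526
```

```text
pos [0.4379 0.2124 0.1782] yaw 1.523 F [-0.1995 -0.079   0.5925]
shift [ 0.0002 -0.0011 -0.0006] | 0.0013 turn [-0.003   0.0002 -0.002 ]
```

Emit:
arm_command --moves '[0,-0.001,-0.0006,-0.003,0,-0.002,1,0,0,0,0,0,0,1,0,0,0,0,0,0,1,0,0,0,0,0,0,1,0,0,0,0,0,0,1,0,0,0,0,0,0,1,0,0,0,0,0,0,1,0,0,0,0,0,0,1,0,0,0,0,0,0,1,0,0,0,0,0,0,1,0,0,0,0,0,0,1,0,0,0,0,0,0,1]'

```text
clock: 26.87
eef_pos: [0.4402, 0.212, 0.1815]
tool_rot: [-0.489, 0.51, 0.487, 0.513]
ft_force: [0.1, 0.6, -0.1]
grip_width: 0.0266
```

Run:
```python
from look import *
o,im,C=look("w16")
p=o['eef_pos'][:2];a=yaw(o);z=np.array([np.cos(a),np.sin(a)]);y=np.array([-z[1],z[0]])
c=p+.0003*z
e=np.array([.4375,.212])-p;print("free-fit offset z,y",e@z,e@y)
for h in (0,.026): draw(im,C,rect(.11,.028,h,c+y*(e@y),a-np.pi/2),(255,255,0))
cv2.imwrite("pics/w16o.png",im)
```

```text
pos [0.4402 0.212  0.1815] yaw 1.5247 F [ 0.1212  0.6174 -0.1166] w 0.0266 t 26.87 q6 0.495
free-fit offset z,y -0.00011060486871600449 0.002671861439662256
```

View pics/w16o.png

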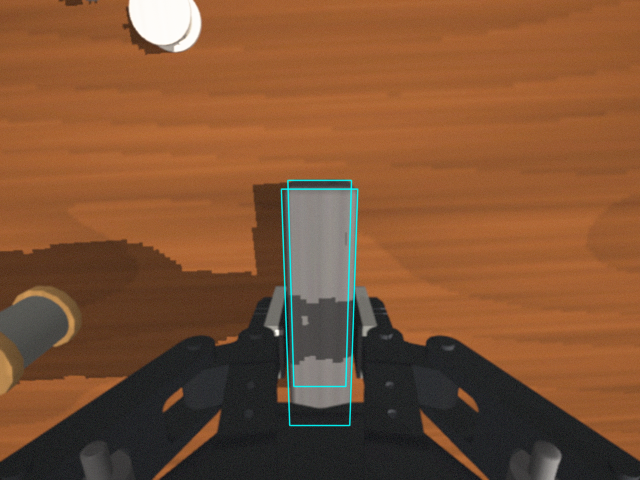

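```bash
cat >> h.py <<'E'
def strip(im,C,c,a,r=70):
    """fit chalk line + tick: returns centre, yaw of strip's y axis minus pi/2"""
    s=im.astype(int);m=((s.min(2)>0.72*s.max(2))&(s.max(2)>150))
    # restrict to pixels inside projected strip
    k=np.zeros(m.shape,np.uint8);cv2.fillPoly(k,[np.round(proj(C,rect(.036,.152,.003,c,a))).astype(np.int32)],1)
    ys,xs=np.where(m&(k>0));P=back(C,np.c_[xs,ys],.003)[:,:2]
    for _ in range(4):
        u=np.array([-np.sin(a),np.cos(a)]);n=np.array([np.cos(a),np.sin(a)])
        d=(P-c)@n;t=(P-c)@u
        L=abs(d-np.median(d))<.003
        q=np.polyfit(t[L],d[L],1);a=a-np.arctan(q[0]);c=c+n*q[1]
    u=np.array([-np.sin(a),np.cos(a)]);n=np.array([np.cos(a),np.sin(a)])
    d=(P-c)@n;t=(P-c)@u;T=(abs(d)>.004)&(abs(t)<.02)
    L=abs(d)<.003
    return c+u*np.median(t[T]),a,(T.sum(),L.sum(),c+u*(t[L].min()+t[L].max())/2,np.ptp(t[L]))
E
python3 - <<'E'
from h import *
from workcell import bot
for n in("w10","w4","w5","w9"):
    d=dict(np.load(n+".npz"));C=cam(bot,"wrist",d);im=cv2.imread(f"pics/{n}.png");
    try: print(n,yaw(d),*strip(im,C,np.array([.602,.248]),-.1))
    except Exception as e: print(n,e)
E
```

```text
w10 0.11426728040038307 [0.605  0.2511] -0.11004188676885915 (np.int64(106), np.int64(593), array([0.606 , 0.2605]), np.float64(0.1267253942460292))
w4 -1.2065867829094088 [nan nan] -0.10953383462652051 (np.int64(0), np.int64(563), array([0.6015, 0.2034]), np.float64(0.05307903649937248))
w5 -1.1998172113489918 [0.6066 0.2498] -0.11187045567535217 (np.int64(152), np.int64(682), array([0.6035, 0.222 ]), np.float64(0.09068690142871574))
w9 -1.1997869096330749 [0.6066 0.2498] -0.11255872214503834 (np.int64(125), np.int64(749), array([0.6051, 0.2369]), np.float64(0.1205013494212325))
  return _methods._mean(a, axis=axis, dtype=dtype,
  ret = ret.dtype.type(ret / rcount)
```

Emit:
arm_command --moves '[-0.02,0,0,0,0,0,1,-0.035,0,0,0,0,0,1,-0.035,0,0,0,0,0,1,-0.01,0,0,0,0,0,1,0,0,0,0,0,0,1]'

```text
clock: 27.33
eef_pos: [0.4364, 0.2105, 0.279]
tool_rot: [-0.487, 0.516, 0.49, 0.507]
ft_force: [0.5, -0.5, -6.0]
grip_width: 0.0267
```

```bash
python3 t.py .49 .22 .27 1.5
```

```text
pos [0.4364 0.2105 0.279 ] yaw 1.5248 F [ 0.4798 -0.4943 -6.0031]
shift [ 0.0083 -0.0532  0.012 ] | 0.0552 turn [ 0.0248 -0.0064 -0.0107]
```

Emit:
arm_command --moves '[-0.002,0,0,0.12,0,0,1,-0.002,0,0,0.12,0,0,1,-0.002,0,0,0.12,0,0,1,-0.002,0,0,0.12,0,0,1,-0.002,0,0,0.12,0,0,1,-0.002,0,0,0.12,0,0,1,-0.002,0,0,0.12,0,0,1,-0.002,0,0,0.12,0,0,1,-0.002,0,0,0.12,0,0,1,-0.002,0,0,0.12,0,0,1,-0.002,0,0,0.12,0,0,1,-0.002,0,0,0.12,0,0,1,-0.002,0,0,0.12,0,0,1,0,0,0,0,0,0,1]'

```text
clock: 28.5
eef_pos: [0.4275, 0.2067, 0.2809]
tool_rot: [0.026, 0.723, -0.045, 0.688]
ft_force: [0.2, 1.0, -5.3]
grip_width: 0.0266
```

```bash
python3 t.py .59 .16 .27 -.111
```

```text
pos [0.4275 0.2067 0.2809] yaw -0.1007 F [ 0.2252  0.9898 -5.3497]
shift [ 0.0037 -0.0301  0.1667] | 0.1694 turn [ 0.0109 -0.048   0.0287]
```

Emit:
arm_command --moves '[-0.001,-0.005,0.0275,0.004,-0.02,0.012,1,-0.001,-0.005,0.0275,0.004,-0.02,0.012,1,-0.001,-0.005,0.0275,0,-0.008,0.005,1,-0.001,-0.005,0.0275,0,0,0,1,-0.001,-0.005,0.0275,0,0,0,1,-0.001,-0.005,0.0275,0,0,0,1,0,0,0,0,0,0,1,0,0,0,0,0,0,1]'

```text
clock: 29.17
eef_pos: [0.5897, 0.1575, 0.2665]
tool_rot: [0.025, 0.715, -0.03, 0.698]
ft_force: [-0.6, 0.4, -5.2]
grip_width: 0.0267
```

```bash
python3 - <<'E'
from look import *
o,im,C=look("w17")
print(strip(im,C,np.array([.6053,.2513]),-.111))
E
python3 t.py .59 .16 .27 -.111
```

```text
pos [0.5897 0.1575 0.2665] yaw -0.0788 F [-0.6339  0.4434 -5.2199] w 0.0267 t 29.17 q6 1.911
(array([0.6051, 0.2512]), np.float64(-0.11150489460785747), (np.int64(195), np.int64(1040), array([0.6057, 0.2564]), np.float64(0.10645506601972168)))
pos [0.5896 0.1574 0.2662] yaw -0.0793 F [-0.1955 -0.1187 -5.9446]
shift [-0.0038  0.0026  0.0001] | 0.0046 turn [ 0.0318 -0.0228  0.0095]
```

View pics/w17.png

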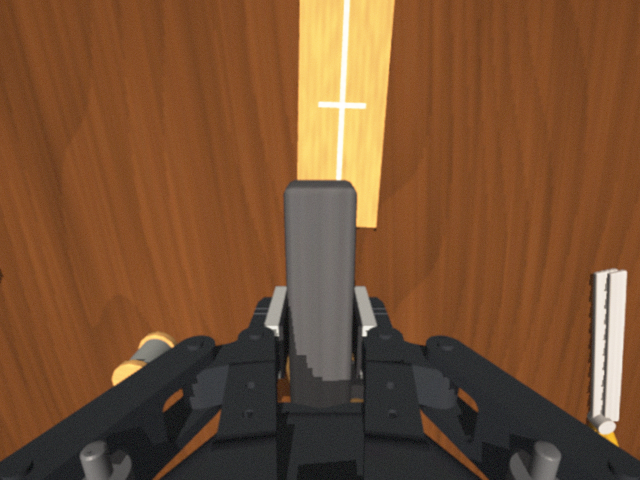

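```bash
python3 t.py .6045 .2486 .225 -.111
```

```text
pos [0.5896 0.1574 0.2662] yaw -0.0793 F [-0.1955 -0.1187 -5.9446]
shift [0.0402 0.0925 0.0086] | 0.1012 turn [ 0.0318 -0.0228  0.0095]
```

Emit:
arm_command --moves '[0.004,0.023,0.0025,0.016,-0.012,0.005,1,0.006,0.023,0.0025,0.016,-0.01,0.004,1,0.008,0.023,0.002,0,0,0,1,0.008,0.018,0.002,0,0,0,1,0,0,0,0,0,0,1,0,0,0,0,0,0,1]'

```text
clock: 29.72
eef_pos: [0.6011, 0.2456, 0.2319]
tool_rot: [0.034, 0.711, -0.038, 0.701]
ft_force: [-0.2, -0.1, -5.6]
grip_width: 0.0264
```

```bash
python3 t.py .6045 .2486 .20 -.111
```

```text
pos [0.6011 0.2456 0.2319] yaw -0.1032 F [-0.1545 -0.0727 -5.6048]
shift [0.0319 0.0035 0.0034] | 0.0322 turn [ 0.0078 -0.0129  0.0064]
```

Emit:
arm_command --moves '[0.014,0.0035,0.0034,0.008,-0.013,0.006,1,0.013,0,0.0005,0,-0.003,0.002,1,0,0,0,0,0,0,1,0,0,0,0,0,0,1]'

```text
clock: 30.05
eef_pos: [0.6016, 0.2487, 0.2031]
tool_rot: [0.037, 0.707, -0.038, 0.706]
ft_force: [-0.2, -1.3, -5.0]
grip_width: 0.0266
```

```bash
python3 t.py .6045 .2486 .19 -.111
```

```text
pos [0.6016 0.2487 0.2031] yaw -0.1053 F [-0.1583 -1.3118 -5.0196]
shift [0.0131 0.0003 0.003 ] | 0.0134 turn [ 0.0057 -0.0012  0.0011]
```

Emit:
arm_command --moves '[0.007,0,0.003,0.006,-0.001,0.001,1,0.005,0,0.0008,0,0,0,1,0,0,0,0,0,0,1,0,0,0,0,0,0,1]'

```text
clock: 30.38
eef_pos: [0.6054, 0.2469, 0.192]
tool_rot: [0.04, 0.706, -0.04, 0.706]
ft_force: [-0.4, 0.2, -6.0]
grip_width: 0.0267
```

```bash
python3 t.py .6045 .2486 .1845 -.111
```

```text
pos [0.6054 0.2469 0.192 ] yaw -0.1124 F [-0.3937  0.1979 -5.9528]
shift [ 0.0075  0.0016 -0.0011] | 0.0077 turn [-0.0014  0.0005  0.0001]
```

Emit:
arm_command --moves '[0.003,0.0016,-0.001,-0.001,0,0,1,0.002,0,0,0,0,0,1,0,0,0,0,0,0,1]'

```text
clock: 30.63
eef_pos: [0.6051, 0.2484, 0.1877]
tool_rot: [0.04, 0.705, -0.039, 0.707]
ft_force: [-0.4, 0.8, -4.8]
grip_width: 0.0265
```

```bash
python3 t.py .6045 .2486 .1845 -.111
```

```text
pos [0.6051 0.2484 0.1877] yaw -0.1119 F [-0.3647  0.8148 -4.7654]
shift [ 0.0032  0.0001 -0.0007] | 0.0033 turn [-0.0009  0.0022 -0.0008]
```

Emit:
arm_command --moves '[0.0015,0,-0.0007,-0.001,0.002,0,1,0.0015,0,0,0,0,0,1,0.001,0,0,0,0,0,1]'

```text
clock: 30.88
eef_pos: [0.6046, 0.2489, 0.1845]
tool_rot: [0.04, 0.706, -0.039, 0.707]
ft_force: [-1.7, -0.6, 2.7]
grip_width: 0.0265
```

```bash
python3 t.py .6045 .2486 .1845 -.111
```

```text
pos [0.6046 0.2489 0.1845] yaw -0.1105 F [-1.7432 -0.5761  2.6909]
shift [ 0.     -0.0003 -0.0001] | 0.0003 turn [ 0.0005  0.0013 -0.0015]
```

Contact on target. I'll release, rise and check.

Emit:
arm_command --moves '[0,0,0,0,0,0,-1,0,0,0,0,0,0,-1,0,0,0,0,0,0,-1,0,0,0,0,0,0,-1,0,0,0,0,0,0,-1,0,0,0,0,0,0,-1,0,0,0,0,0,0,-1,-0.02,0,0,0,0,0,-1,-0.03,0,0,0,0,0,-1,-0.035,-0.01,0,0,0,0,-1,-0.035,-0.02,0,0,0,0,-1,0,-0.03,0,0,0,0,-1,0,-0.02,0,0,0,0,-1,0,0,0,0,0,0,-1]'

```text
clock: 32.05
eef_pos: [0.5966, 0.169, 0.3144]
tool_rot: [0.039, 0.702, -0.036, 0.71]
ft_force: [-0.3, 0.6, 0.3]
grip_width: 0.0853
```

Run:
```python
from look import *
o,im,C=look("w18")
p,s=fit(im,C,"bar",(.6051,.2512,-.1112+np.pi/2),dz=.003);print(p,p[2]-np.pi/2,s)
draw(im,C,rect(.056,.16,.003,(.6051,.2512),-.1112),(0,0,255))
for z in (.003,.029): draw(im,C,rect(.11,.028,z,p,p[2]),(255,255,0))
cv2.imwrite("pics/w18o.png",im)
it=bot.camera("top")[:,:,::-1].copy();cv2.imwrite("pics/t2.png",it)
cv2.imwrite("pics/t2c.png",cv2.resize(it[140:310,130:480],None,fx=2.28,fy=2.28,interpolation=cv2.INTER_CUBIC))
sc=bot.camera("scene")[:,:,::-1].copy();cv2.imwrite("pics/s2c.png",cv2.resize(sc[150:330,220:500],None,fx=2.8,fy=2.8,interpolation=cv2.INTER_CUBIC))
```

```text
pos [0.5966 0.169  0.3144] yaw -0.1056 F [-0.265   0.649   0.2843] w 0.0853 t 32.05 q6 1.952
[0.6053 0.2515 1.4682] -0.10261091298918923 0.9189417304799989
```

View pics/w18o.png

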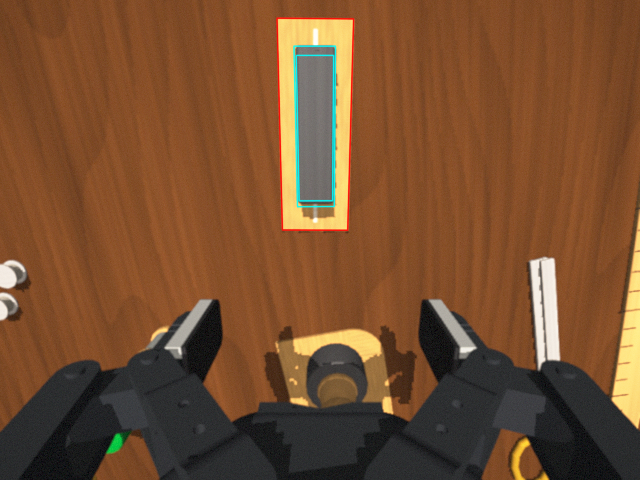

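View pics/t2c.png

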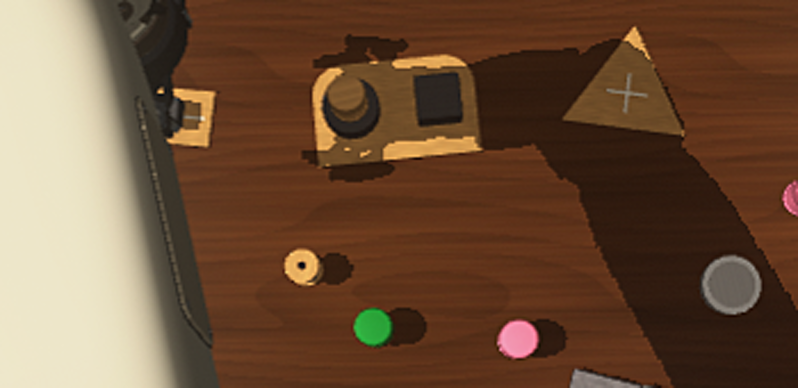

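View pics/s2c.png

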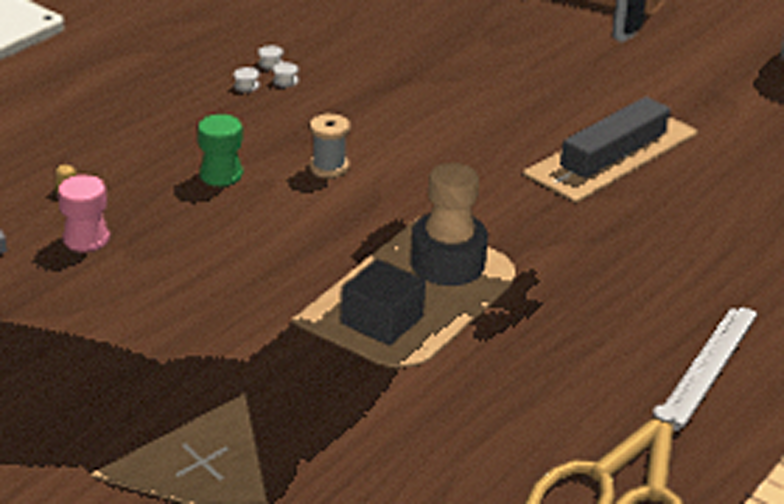

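Run:
```python
from h import *
from workcell import bot
d=dict(np.load("w14.npz"));C=cam(bot,"wrist",d);im=cv2.imread("pics/w14.png")
c=(.5994,.0314)
i=cv2.resize(im,None,fx=5,fy=5,interpolation=cv2.INTER_CUBIC)
for P in (ring(.028,.003,c),ring(.028,.033,c),ring(.018,.0815,c)): cv2.polylines(i,[np.round(proj(C,P)*5+2).astype(int)],True,(255,255,0),1)
cv2.imwrite("pics/w14z.png",i[100:700,1300:1950])
```

```text
(no output)
```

View pics/w14z.png

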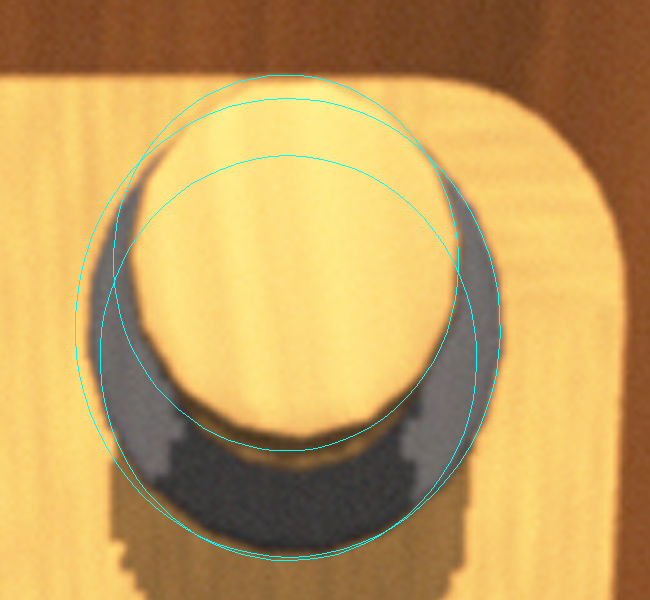

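Run:
```python
from workcell import bot
print(bot.job_done()); print(bot.get_obs()['clock'])
```

```text
the job is handed in; nothing more can be done
None
the job is handed in; nothing more can be done
```

The job is done and handed in at about 32 s of the 106 s allowed. The order was round weight, knob, block, bar, and the gripper was clear of everything at hand-in.

**Last checks:**
- **Round weight:** it stands about 1 mm from the left cross.
- **Knob:** it sits upright at the expected seated height. I held a push of 11–16 N for about 0.4 s, so it peaked a little over the 12 N asked. I did not test the friction hold with a pull.
- **Block weight:** it is about 1 mm from the right cross and about 0.01 rad off square to the card.
- **Bar weight:** it is under 0.5 mm from the strip's middle and about 0.01 rad off its line.
- **Left alone:** the triangle is bare. The spool, pin tin and coloured knobs were not touched, and the spool, tin and nearest coloured knobs look unmoved in the final top view.

**What disagreed:**
- The wrist camera's calibration changed by up to about 3 mm between calls, and the top camera differed from it by about 4 mm. I measured each held or free object and its target in the same camera frame to cancel this.
- In the last top view the arm hid most of the strip, so only the wrist and scene views confirm the bar. The figures come from the wrist view.

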